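Lock the scanner stage with a T-handle hex key

ROBOT

A 6-joint arm with a two-finger parallel gripper is mounted at the origin on the work surface. World frame = base frame: x ahead of the robot, y to its left, z up, the work surface at z = 0. Lengths are in m, angles in rad, forces in N, time in s.
With the tool pointing down it reaches from about 0.4 to 0.825 m from the base axis. Payload 7 kg.
Tool frame: the origin (TCP) lies between the finger pads; the fingertips stand 22 mm ahead of it and the grasp point (between the pads) lies 3 mm ahead of it; z points along the fingers, y is the direction in which the jaws open and shut (so a half turn about z gives the same grasp; the last joint's range is limited). The gripper opens to 88 mm and grips with 3 to 60 N. Pads are 19 mm wide; open, the fingers measure 130 mm over their backs; the gripper's body (78 mm by 193 mm) begins 47 mm behind the grasp point.
Start: joints at [-1.03, 0.359, 0.012, 0, -1.224, -0.288], TCP at [0.169, -0.654, 0.249] pointing down, gripper open.
Joint ranges: [-3.07, 3.07], [-1.43, 2.12], [-1.02, 1.25], [-3.03, 1.67], [-3.05, -0], [-3.03, 3.03]. Speed limits (rad/s): [2.39, 2.39, 3.01, 3.14, 3.14, 3.14].

INTERFACE

Orientations are given as [roll, pitch, yaw] about the fixed x, y, z axes, in that order (R = Rz(yaw) Ry(pitch) Rx(roll)).
In Python, from station import arm, optics gives the robot as it stands. The module is installed in compiled form; this text tells all that it offers.
- The arm moves only by the tool jog_arm, never from a script. Its argument "motion" is a list that holds one entry, the list of rows, each a list of 7 numbers: the shift along the tool's x, y, z in m, then the turn, a rotation vector about the tool's x, y, z in degrees, then the finger opening in m, from 0 to 0.0876. In form: [[[x, y, z, rx, ry, rz, grip], ...]]. A call has 1 to 8 rows; each row is the pose to reach, as a shift and turn from the pose measured when the call began, along the tool's axes at that moment; what a row does not reach only later rows make up. A row lasts 1/10 s, in which the tool goes at most 50 mm and 8.59 degrees, less where a joint would pass 70% of its speed; a pose out of reach is approached as far as the arm can. A call with a gripper value outside its range is refused whole. The fingers move at their own pace and stop on an object; "newtons" is the grip in N (left out, the last holds). Time passes only in rows, so rows that repeat a pose let the fingers close. It gives the time, the measured TCP pose, the force and the opening at its end, in the units of the state.
- arm.get_state(): the state, without advancing time (a new reading comes with each control period).
- optics.grab_frame(name): name is "scene" or "side" or "wrist"; returns the picture (400x640x3 uint8, red, green, blue); there is no depth.
- optics.camera_model(name): a dict with "mtx" (3x3 intrinsics, pixels), "R" (3x3) and "t" (3): a world point X has camera coordinates R X + t; the wrist camera has in their place "mount" (4x4, takes a point from camera to tool coordinates, whose origin is the TCP and whose axes are the flange's). Camera axes: x right, y down, z forward; pixel columns grow to the right and rows downward; lengths in m; the calibration is good to about 2 mm. The wrist camera is an equidistant fisheye: a pixel r from the principal point sees the ray r / f radians off the axis. A picture is of the moment at which its call begins: read the wrist's pose just before it. camera_model takes no time and is no camera call.
- arm.job_done(): hands the job in, once; it reports no verdict.
The state is a dict: "t": time; "q": joint angles; "qd": joint speeds; "joint_efforts": joint torques, N m; "eef_pos": TCP position; "ee_rot": TCP orientation; "force": force on the tool from outside, world axes, zero at the start; "moment": the same for the moment, N m; "width": finger opening in m.
Only numpy, scipy, OpenCV 4.12 (cv2) and the standard library are available. Lean on these libraries where they do the work, as an engineer would, in place of code of your own. Each camera call takes 0.05 s, during which the arm holds its last target.

TASK

Lock the slide-scanner stage: take the hex key that fits from the stand, use its shank to push the sprung guard aside, and seat it fully home in the recessed lock screw before you turn anything. Then turn the screw clockwise (seen from above) to its stop and leave the key standing fully home in it, so that it holds the guard back. Leave the other two keys in the stand, keep the fingers off the guard, and do not disturb the other things on the bench.

Things in the scene. Friction and masses are not known exactly. Their poses are not given: they have to be found in the camera images.
- stage: Grey loading stage, fixed block 240 (x) x 250 (y) x 63 mm high; place and yaw vary. Origin: centre of its underside; its x points from the front edge to the black scan bridge (at x +102, top 168 mm above bench). Well of 52 mm diameter in its top at x -55, y +20 mm holds the lock screw. Blue carrier behind it (top 86 mm), rail on the +y edge (top 91 mm). Nothing else stands above the well.
- socket_floor (a point): Centre of the floor of the screw's hex socket, 18 mm above the bench, at stage x -55, y +20; z up, axes turn with the screw. Hexagon 20 mm across flats, 25 mm deep (mouth 43 mm above the bench), one pair of flats square to its x, so it repeats every 60 degrees. A short black line on the 46 mm head points along -x.
- lock_screw (a joint): Angle of the lock screw, rad: grows clockwise seen from above, unlocked start between 0 and 0.4, stop at 2.1. It stays where it is left; about 0.2 N m turns it. The key has about 0.25 rad of play in the socket either way before it drives the screw, so turn the key that much farther.
- guard (a joint): Angle of the guard, rad: 0 at rest over the socket, opens clockwise seen from above, 0.45 at most. A spring returns it: 0.09 N m at 0, plus 0.15 N m per rad (about 1.1 to 1.4 N at the key). With the key seated it rests against the shank at about 0.13 to 0.15.
- guard_tip (a point): On the guard's pushed edge, 72 mm above the bench, 85 mm from its pivot (stage x -46, y -65). Guard: flat steel arm 22 mm wide, 66 to 78 mm above the bench, ending 18 mm past this point. At 0 it points along stage +y and its pushed edge, facing stage -x, lies 2 mm to the -x side of the screw's axis, covering half the socket. Push it here towards stage +x to open it.
- key_stand: Grey fixed block 75 (its x) x 240 (its y) x 70 mm high, place and yaw vary; three round holes of 30 mm at y -75, 0 and +75 mm, in which three T-handle keys hang upright by their collars, bars roughly along its x. Origin: centre of its underside.
- key_mid: The key that fits: middle-sized T-handle hex key, 133 mm long, 0.2 to 0.33 kg, in any hole. Origin: centre of its tip; z up the shank, x along the bar. Shank 18 mm across flats, one pair square to its x; last 7 mm taper to 10 mm. 40 mm collar 64 to 72 mm above the tip rests on the stand (tip 6 mm above bench). Black bar 125 x 16 x 18 mm centred 124 mm above the tip. Home: tip on socket floor.
- key_thin: The thin T-handle key, shank 12 mm across flats, bar 100 mm long, otherwise like key_mid: it would slip in the socket. Origin at its tip.
- key_thick: The thick T-handle key, shank 25 mm across flats, bar 150 mm long, otherwise like key_mid: it does not go in. Origin at its tip.
- reagent: Amber bottle, 60 mm across and 155 mm high, standing about midway between the stand and the stage. Origin: centre of its underside.
- slide_box: White upright slide box, 85 x 35 x 100 mm high, beside the stand. Origin: centre of its underside.
- beaker: White beaker, 64 mm across, 80 mm high, on the robot's side of the stand. Origin: centre of its underside.
- mouse: Black computer mouse, 100 x 60 x 32 mm high, on the robot's side of the bottle. Origin: centre of its underside.

How it is judged:
On the way, in this order (a step that is already met when the one before it is completed fails the run):
1. the key stands fully home in the screw before the screw has been turned (z of key_mid in the frame of socket_floor below 0.004 m and horizontal distance between key_mid and socket_floor below 0.004 m and angle between key_mid's own z axis and vertical below 0.1 rad and value of joint lock_screw below 0.75 rad), for 0.2 s.
2. the screw is turned to its stop with the key home (value of joint lock_screw above 2 rad and z of key_mid in the frame of socket_floor below 0.006 m), for 0.1 s.
At the end, for the whole second after the job is handed in: The screw is at its stop (past 2.0 rad), the middle key stands at rest and upright (within 0.1 rad) in the socket, its tip within 4 mm of the floor and of the axis, and holds the guard back (beyond 0.08 rad) (value of joint lock_screw above 2 rad and z of key_mid in the frame of socket_floor below 0.004 m and horizontal distance between key_mid and socket_floor below 0.004 m and angle between key_mid's own z axis and vertical below 0.1 rad and value of joint guard above 0.08 rad and linear speed of key_mid below 0.02 m/s); the robot touches nothing.
It fails at once if the screw is turned while the key is not home (value of joint lock_screw above 0.8 rad and z of key_mid in the frame of socket_floor above 0.009 m).
It fails at once if the fingers push the guard (contact force between the fingers and guard above 1 N).
It fails at once if another key is taken out of the stand (distance of any of key_thin, key_thick from where it was at the start of the episode above 0.03 m).
It fails at once if a bystander is shoved or knocked over (distance of any of reagent, slide_box, beaker, mouse from where it was at the start of the episode above 0.03 m).
It also fails if it takes over 51 s, if anything falls off the work surface, if the arm or the gripper's body presses on something with over 40 N, if the wrist force passes 120 N, or if a joint passes its speed limit or range.

## Working session

There is one attempt and no reset: what is moved stays moved. The work goes in short steps, Python scripts to look and compute and a tool call to move; the robot and the scene stay as the last step left them, time stands still between calls to the robot, and variables do not carry over. Pictures are saved under pics/ and viewed, and the job is handed in when it is done.

Besides the shell and the picture viewer there is one more tool, called after "Request:" by a JSON object that holds its "method" and its "body". jog_arm: Moves the arm, as the interface text tells. Its arguments: {"type":"object","properties":{"motion":{"type":"array","items":{"type":"array","items":{"type":"array","items":{"type":"number"}}}},"newtons":{"type":"number"}},"required":["motion"]}

```bash
mkdir -p pics; ls
python3 - <<'E'
from station import arm, optics
import cv2, numpy as np
np.set_printoptions(precision=4,suppress=True)
s=arm.get_state(); print(s)
for n in ["scene","side","wrist"]:
    print(n,optics.camera_model(n))
    cv2.imwrite(f"pics/{n}0.png",optics.grab_frame(n)[...,::-1])
E
```

```text
pics
{'t': 0.0, 'q': array([-1.0299,  0.3594,  0.011 , -0.0003, -1.2241, -0.2881]), 'qd': array([-0.001 , -0.    ,  0.0018,  0.0001,  0.0012,  0.0005]), 'joint_efforts': array([ -0.0004, -58.2717,  29.3053,   6.9973,   0.007 ,  -0.0002]), 'eef_pos': array([ 0.1687, -0.6531,  0.2476]), 'ee_rot': array([ 3.1399, -0.0002, -2.8889]), 'force': array([-0.6834,  0.7946, -0.6475]), 'moment': array([-0.0142, -0.0221,  0.0678]), 'width': 0.08788274032490871}
scene {'mtx': array([[459.9372,   0.    , 322.9543],
       [  0.    , 459.9372, 192.5235],
       [  0.    ,   0.    ,   1.    ]]), 'R': array([[ 0.6254,  0.7803,  0.0003],
       [ 0.6577, -0.5269, -0.5382],
       [-0.4198,  0.3368, -0.8428]]), 't': array([-0.3254, -0.3295,  1.3466])}
side {'mtx': array([[460.4022,   0.    , 315.0242],
       [  0.    , 460.4022, 198.3777],
       [  0.    ,   0.    ,   1.    ]]), 'R': array([[-0.9083, -0.4183,  0.0051],
       [-0.3109,  0.6668, -0.6773],
       [ 0.2799, -0.6168, -0.7357]]), 't': array([0.5095, 0.2168, 1.0598])}
wrist {'mtx': array([[309.7069,   0.    , 320.3803],
       [  0.    , 309.7069, 197.2169],
       [  0.    ,   0.    ,   1.    ]]), 'mount': array([[ 0.0001, -0.9539, -0.3002,  0.0813],
       [ 1.    ,  0.0001,  0.    , -0.0004],
       [ 0.    , -0.3002,  0.9539, -0.136 ],
       [ 0.    ,  0.    ,  0.    ,  1.    ]])}
```

View pics/scene0.png

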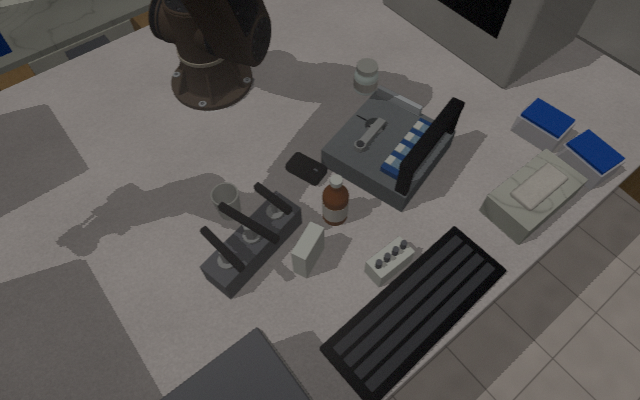

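View pics/side0.png

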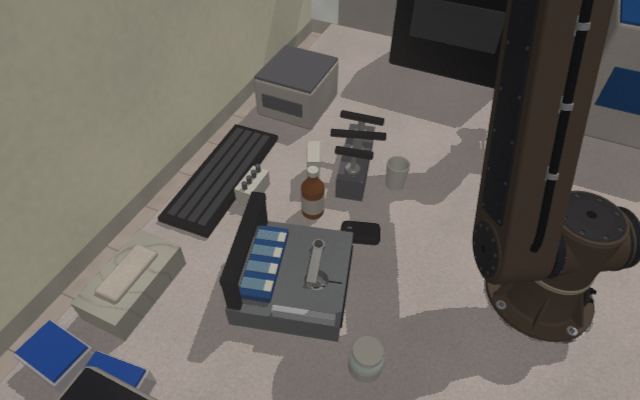

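View pics/wrist0.png

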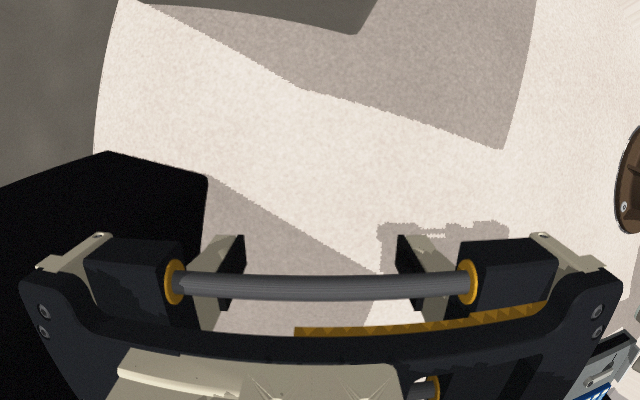

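The scene view shows the stand at about (250,240) with three bars, the bottle at (335,205), and the stage at (390,145) with the guard at about (370,135). I'll crop and enlarge these for measuring.

Run:
```python
import cv2
a=cv2.imread("pics/scene0.png"); b=cv2.imread("pics/side0.png")
def crop(im,x,y,w,h,k,n):
    cv2.imwrite(n,cv2.resize(im[y:y+h,x:x+w],None,fx=k,fy=k,interpolation=cv2.INTER_CUBIC))
crop(a,190,170,130,130,4.6,"pics/sc_st.png")
crop(b,320,95,100,110,5.4,"pics/sd_st.png")
crop(a,310,80,160,130,4.6,"pics/sc_sg.png")
crop(b,220,190,150,150,4,"pics/sd_sg.png")
```

```text
(no output)
```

View pics/sc_st.png

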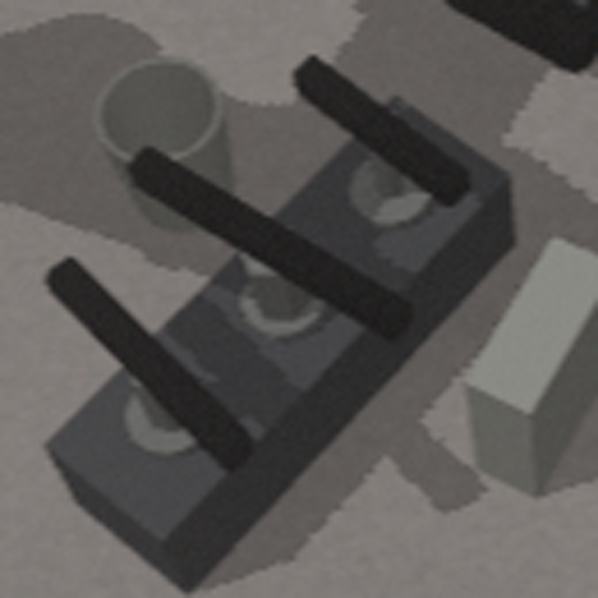

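View pics/sd_st.png

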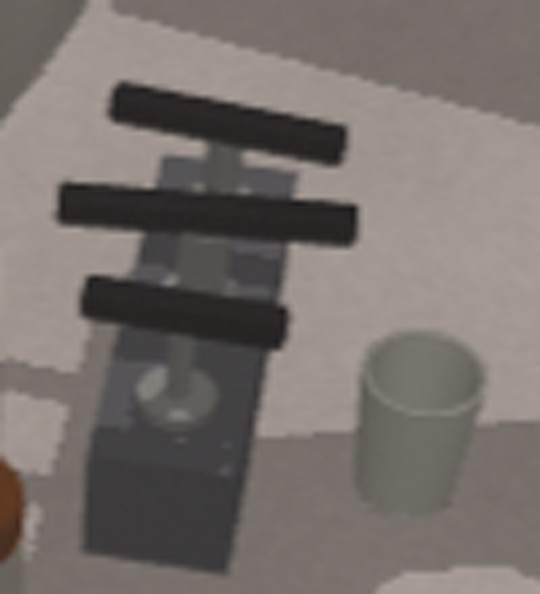

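View pics/sc_sg.png

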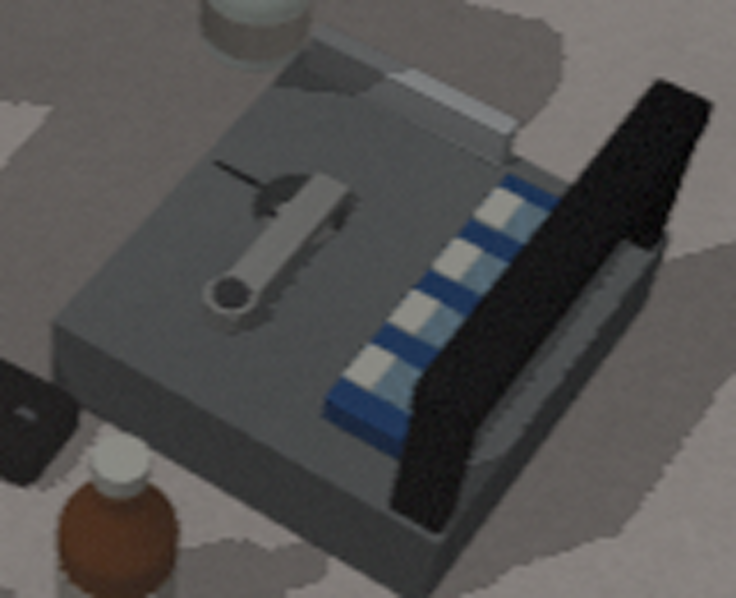

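View pics/sd_sg.png

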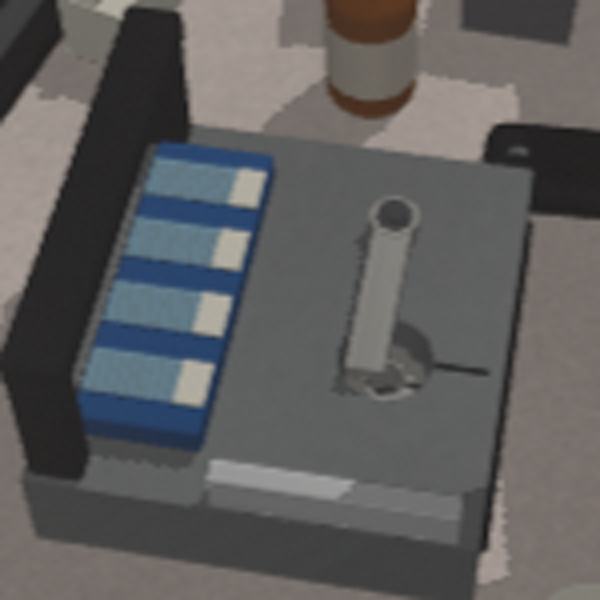

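```bash
cat > h.py <<'E'
import numpy as np, cv2
from station import arm, optics
from scipy.spatial.transform import Rotation as Ro
np.set_printoptions(precision=4,suppress=True)
CM={n:optics.camera_model(n) for n in("scene","side","wrist")}
def ray(n,uv,pose=None):
    c=CM[n];K=c["mtx"];uv=np.asarray(uv,float)
    x=(uv[0]-K[0,2])/K[0,0];y=(uv[1]-K[1,2])/K[1,1]
    if n!="wrist":
        d=c["R"].T@np.array([x,y,1.]);o=-c["R"].T@c["t"]
    else:
        r=np.hypot(x,y);s=np.sin(r)/r if r>1e-9 else 1
        d=np.array([x*s,y*s,np.cos(r)]);M=c["mount"]
        p,rpy=pose;R=Ro.from_euler("xyz",rpy).as_matrix()
        o=R@M[:3,3]+p;d=R@M[:3,:3]@d
    return o,d/np.linalg.norm(d)
def onz(n,uv,z,pose=None):
    o,d=ray(n,uv,pose);return o+d*(z-o[2])/d[2]
def tri(rs):
    A=np.zeros((3,3));b=np.zeros(3)
    for o,d in rs:
        P=np.eye(3)-np.outer(d,d);A+=P;b+=P@o
    X=np.linalg.solve(A,b)
    return X,[np.linalg.norm((np.eye(3)-np.outer(d,d))@(X-o)) for o,d in rs]
def proj(n,X,pose=None):
    c=CM[n];K=c["mtx"];X=np.asarray(X,float)
    if n!="wrist":
        p=c["R"]@X+c["t"];return K[:2,:2]@(p[:2]/p[2])+K[:2,2]
    M=c["mount"];p,rpy=pose;R=Ro.from_euler("xyz",rpy).as_matrix()
    v=M[:3,:3].T@(R.T@(X-p)-M[:3,3]);r=np.hypot(*v[:2]);th=np.arctan2(r,v[2])
    return K[:2,2]+K[0,0]*th*v[:2]/max(r,1e-9)
def grabw(name):
    s=arm.get_state();pose=(s["eef_pos"],s["ee_rot"])
    im=optics.grab_frame("wrist");cv2.imwrite(name,im[...,::-1]);np.save(name+".npy",np.r_[pose[0],pose[1]])
    return im,pose
def ldw(name):
    a=np.load(name+".npy");return (a[:3],a[3:])
E
python3 - <<'E'
from h import *
def S(p):return ("scene",np.array([190,170])+np.array(p)/4.6-0.4)
def D(p):return ("side",np.array([320,95])+np.array(p)/5.4-0.4)
for n,s1,s2,d1,d2 in [("A",(62,268),(240,460),(342,143),(115,103)),("B",(145,160),(400,325),(352,225),(65,200)),("C",(308,70),(458,192),(283,330),(85,295))]:
    P=[]
    for s,d in((s1,d1),(s2,d2)):
        X,e=tri([ray(*S(s)),ray(*D(d))]);P.append(X);print(n,X,e[0])
    print(' len',np.linalg.norm(P[0]-P[1]),'mid',(P[0]+P[1])/2, 'yaw',np.degrees(np.arctan2(*(P[1]-P[0])[1::-1])))
# stand top corners (scene), z .07
for p in [(48,445),(165,542),(513,178),(397,98)]: print('stand',onz(*S(p),.07))
def S2(p):return ("scene",np.array([310,80])+np.array(p)/4.6-0.4)
def D2(p):return ("side",np.array([220,190])+np.array(p)/4-0.4)
for p in [(53,322),(435,535),(315,28)]: print('stage sc',onz(*S2(p),.063))
for p in [(533,170),(478,548)]: print('stage sd',onz(*D2(p),.063))
print('pivot',tri([ray(*S2((232,294))),ray(*D2((395,214)))]))
print('guard end', onz(*S2((335,182)),.078),onz(*D2((370,370)),.078))
print('well', onz(*S2((295,205)),.063),onz(*D2((390,360)),.063))
E
```

```text
A [ 0.487  -0.2866  0.1305] 0.0006988398211376359
A [ 0.609  -0.2751  0.1244] 0.0016221859858729373
 len 0.12273569721730052 mid [ 0.548  -0.2809  0.1274] yaw 5.3849578193844865
B [ 0.4615 -0.2281  0.1293] 0.0007225974076469672
B [ 0.6004 -0.1864  0.1274] 0.002358280591261592
 len 0.14499585253006878 mid [ 0.5309 -0.2073  0.1283] yaw 16.68593705371058
C [ 0.4664 -0.1417  0.1281] 0.0007401483563550916
C [ 0.5627 -0.126   0.1267] 0.00133961116657599
 len 0.09756372408676109 mid [ 0.5145 -0.1339  0.1274] yaw 9.27213293215764
stand [ 0.5258 -0.3315  0.07  ]
stand [ 0.5979 -0.3149  0.07  ]
stand [ 0.5456 -0.0829  0.07  ]
stand [ 0.4725 -0.1     0.07  ]
stage sc [0.4396 0.0589 0.063 ]
stage sc [0.6638 0.1241 0.063 ]
stage sc [0.3653 0.3157 0.063 ]
stage sd [0.4337 0.0615 0.063 ]
stage sd [0.3694 0.3001 0.063 ]
pivot (array([0.4916, 0.1369, 0.0774]), [np.float64(0.0015930997945651922), np.float64(0.0015930997945651187)])
guard end [0.4698 0.2331 0.078 ] [0.4592 0.2367 0.078 ]
well [0.4595 0.2147 0.063 ] [0.456  0.2177 0.063 ]
```

Bar lengths come out as A 123, B 145 and C 98 mm. So A at (0.548,-0.281) is key_mid, and its height matches the expected 130 mm. The stage yaw is about 15.5° and the screw is near (0.458,0.215). I'll move over key A for a close wrist look.

```bash
cat >> h.py <<'E'
def jog(pos,yawdeg,s=None):
    s=s or arm.get_state();R=Ro.from_euler("xyz",s["ee_rot"])
    T=Ro.from_euler("xyz",[np.pi,0,np.radians(yawdeg)])
    return R.inv().apply(np.array(pos)-s["eef_pos"])*1000,(R.inv()*T).as_rotvec(degrees=True)
E
python3 - <<'E'
from h import *
print(jog([.478,-.288,.28],5.4)); print(jog([.478,-.288,.28],-105))
E
```

```text
(array([-390.7686,  276.3192,  -31.8619]), array([   0.0197,    0.105 , -170.9164]))
(array([-390.7686,  276.3192,  -31.8619]), array([  0.0683,   0.0307, -60.5164]))
```

Request:
{"method": "jog_arm", "body": {"motion": [[[-0.04, 0.028, -0.03, 0, 0, -8, 0.05], [-0.08, 0.056, -0.032, 0, 0, -16, 0.05], [-0.12, 0.084, -0.032, 0, 0, -24, 0.05], [-0.16, 0.112, -0.032, 0, 0, -32, 0.05], [-0.2, 0.14, -0.032, 0, 0, -40, 0.05], [-0.24, 0.168, -0.032, 0, 0, -48, 0.05], [-0.28, 0.197, -0.032, 0, 0, -56, 0.05], [-0.32, 0.225, -0.032, 0, 0, -64, 0.05]]]}}

```text
t: 0.95
eef_pos: [0.4232, -0.3535, 0.2802]
ee_rot: [3.141, 0.001, -1.766]
force: [0.4, -0.3, 0.2]
width: 0.0501
```

Run:
```python
from h import *
s=arm.get_state();print(s["t"],s["q"],s["eef_pos"],np.degrees(s["ee_rot"]))
print(jog([.478,-.288,.28],5.4))
```

```text
0.95 [-0.3414  0.1362 -0.2125 -0.0011 -1.2227  0.1466] [ 0.4232 -0.3535  0.2802] [ 179.973     0.0666 -101.183 ]
(array([-74.8774, -41.1015,   0.2206]), array([  -0.0432,    0.0713, -106.5829]))
```

Request:
{"method": "jog_arm", "body": {"motion": [[[-0.03, -0.02, 0, 0, 0, -8, 0.05], [-0.06, -0.04, 0, 0, 0, -16, 0.05], [-0.075, -0.041, 0, 0, 0, -24, 0.05], [-0.075, -0.041, 0, 0, 0, -32, 0.05], [-0.075, -0.041, 0, 0, 0, -40, 0.05], [-0.075, -0.041, 0, 0, 0, -48, 0.05], [-0.075, -0.041, 0, 0, 0, -56, 0.05], [-0.075, -0.041, 0, 0, 0, -64, 0.05]]]}}

```text
t: 1.75
eef_pos: [0.4778, -0.2877, 0.28]
ee_rot: [-3.141, 0.001, -0.643]
force: [-0.4, 0.8, -0.2]
width: 0.0504
```

Request:
{"method": "jog_arm", "body": {"motion": [[[0, 0, 0, 0, 0, -8, 0.05], [0, 0, 0, 0, 0, -16, 0.05], [0, 0, 0, 0, 0, -24, 0.05], [0, 0, 0, 0, 0, -32, 0.05], [0, 0, 0, 0, 0, -40, 0.05], [0, 0, 0, 0, 0, -42, 0.05], [0, 0, 0, 0, 0, -42, 0.05]]]}}

```text
t: 2.45
eef_pos: [0.4776, -0.2876, 0.2798]
ee_rot: [-3.14, 0.001, 0.09]
force: [-0.4, -0.2, -0.3]
width: 0.0498
```

Run:
```python
from h import *
s=arm.get_state();print(s["t"],s["q"],s["eef_pos"],np.degrees(s["ee_rot"]),s["force"])
grabw("pics/w1.png")
```

```text
2.45 [-0.1918  0.1474 -0.1999 -0.0015 -1.2249  1.8534] [ 0.4776 -0.2876  0.2798] [-179.8987    0.0529    5.1683] [-0.4407 -0.1514 -0.3415]
```

View pics/w1.png

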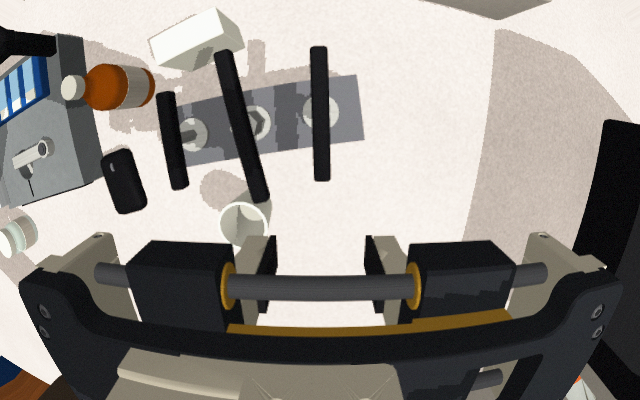

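The wrist view shows bar A upright at columns 310–330, rows 46–181, with B and C to its left and the stage with its lock line at far left. I'll measure A's bar exactly.

```bash
cat > bar.py <<'E'
from h import *
def bar(name,roi,z):
    im=cv2.imread(name);pose=ldw(name);x0,y0,x1,y1=roi
    m=(im.max(2)<60).astype(np.uint8);mm=np.zeros_like(m);mm[y0:y1,x0:x1]=m[y0:y1,x0:x1]
    c=max(cv2.findContours(mm,0,cv2.CHAIN_APPROX_NONE)[0],key=cv2.contourArea)[:,0].astype(float)
    W=np.array([onz("wrist",p,z,pose)[:2] for p in c]).astype(np.float32)
    (cx,cy),(w,h),a=cv2.minAreaRect(W*1000)
    if w<h: a+=90;w,h=h,w
    return cx,cy,w,h,(a+90)%180-90,c.min(0),c.max(0)
E
python3 - <<'E'
from bar import *
for z in(.13,.139):
    for r in [(300,35,345,195),(205,40,285,210),(150,85,195,195)]:print(z,bar("pics/w1.png",r,z))
p=ldw("pics/w1.png")
for u in [(165,107),(186,168),(357,75),(364,140)]:print(onz("wrist",u,.07,p))
# tri bar A ends with scene
def S(q):return ("scene",np.array([190,170])+np.array(q)/4.6-0.4)
print(tri([ray("wrist",(318.5,46),p),ray(*S((240,460)))]),tri([ray("wrist",(322,181),p),ray(*S((62,268)))]))
E
```

```text
0.13 (549.2119750976562, -281.0352783203125, 125.75862121582031, 15.759247779846191, 6.55544376373291, array([310.,  46.]), array([329., 180.]))
0.13 (532.2107543945312, -207.69754028320312, 152.21218872070312, 19.550870895385742, 18.161623001098633, array([214.,  49.]), array([269., 202.]))
0.13 (515.4934692382812, -135.0999755859375, 100.3331298828125, 22.688297271728516, 11.048467636108398, array([156.,  91.]), array([188., 189.]))
0.139 (549.5230102539062, -281.03125, 121.79657745361328, 15.262710571289062, 6.555412769317627, array([310.,  46.]), array([329., 180.]))
0.139 (533.057373046875, -210.0040283203125, 147.4166717529297, 18.93490982055664, 18.161548614501953, array([214.,  49.]), array([269., 202.]))
0.139 (516.8668212890625, -139.69369506835938, 97.17210388183594, 21.97351837158203, 11.048458099365234, array([156.,  91.]), array([188., 189.]))
[ 0.5469 -0.0943  0.07  ]
[ 0.4731 -0.124   0.07  ]
[ 0.5944 -0.3174  0.07  ]
[ 0.5225 -0.3328  0.07  ]
(array([ 0.6121, -0.2743,  0.1278]), [np.float64(0.00043235676613690333), np.float64(0.0004323567661368696)]) (array([ 0.4861, -0.2873,  0.1288]), [np.float64(0.0013378710337765764), np.float64(0.001337871033776622)])
```

Key A has a bar centre at (0.549,-0.281), yaw 6.5°, length 126 mm and height about 0.129 by triangulation, so it is key_mid. Next I grasp it.

Run:
```python
from h import *
print(jog([.5493,-.281,.133],6.5))
```

```text
(array([ 72.0687,  -0.0385, 146.7523]), array([-0.0988,  0.0476, -1.4199]))
```

Request:
{"method": "jog_arm", "body": {"motion": [[[0.036, 0, 0, 0, 0, -1.4, 0.05], [0.072, 0, 0.02, 0, 0, -1.4, 0.05], [0.072, 0, 0.06, 0, 0, -1.4, 0.05], [0.072, 0, 0.1, 0, 0, -1.4, 0.05], [0.072, 0, 0.11, 0, 0, -1.4, 0.05], [0.072, 0, 0.11, 0, 0, -1.4, 0.05]]]}}

```text
t: 3.1
eef_pos: [0.5484, -0.2811, 0.1684]
ee_rot: [-3.139, 0.004, 0.112]
force: [-0.4, 0.5, 0.0]
width: 0.0496
```

Run:
```python
from h import *
print(jog([.5493,-.281,.133],6.5))
grabw("pics/w2.png")
```

```text
(array([ 1.0194,  0.1288, 35.4387]), array([-0.1437,  0.2488, -0.0591]))
```

View pics/w2.png

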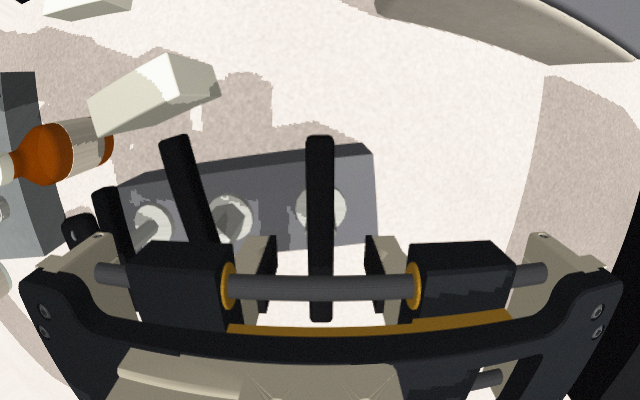

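The bar is centred between the fingers (column 320) and everything else is clear. I'll descend and close.

Request:
{"method": "jog_arm", "body": {"motion": [[[0.001, 0, 0.02, 0, 0.2, 0, 0.05], [0.001, 0, 0.0355, 0, 0.2, 0, 0.05], [0.001, 0, 0.0355, 0, 0.2, 0, 0.05], [0.001, 0, 0.0355, 0, 0.2, 0, 0.01], [0.001, 0, 0.0355, 0, 0.2, 0, 0.01], [0.001, 0, 0.0355, 0, 0.2, 0, 0.01], [0.001, 0, 0.0355, 0, 0.2, 0, 0.01], [0.001, 0, 0.0355, 0, 0.2, 0, 0.01]]], "newtons": 55}}

```text
t: 3.95
eef_pos: [0.5508, -0.2812, 0.1357]
ee_rot: [-3.141, -0.003, 0.113]
force: [-0.3, 2.4, 2.9]
width: 0.0179
```

Run:
```python
from h import *
s=arm.get_state();print(s["t"],s["q"],s["eef_pos"],np.degrees(s["ee_rot"]),s["force"],s["width"])
```

```text
3.95 [-0.1578  0.3578 -0.2645 -0.0022 -0.9456  1.8428] [ 0.5508 -0.2812  0.1357] [-179.9463   -0.1843    6.4698] [-0.2514  2.3965  2.8636] 0.017871444612201248
```

Request:
{"method": "jog_arm", "body": {"motion": [[[0, 0, -0.02, 0, 0, 0, 0.01], [0, 0, -0.05, 0, 0, 0, 0.01], [0, 0, -0.09, 0, 0, 0, 0.01], [0, 0, -0.13, 0, 0, 0, 0.01], [0, 0, -0.17, 0, 0, 0, 0.01], [0, 0, -0.18, 0, 0, 0, 0.01], [0, 0, -0.18, 0, 0, 0, 0.01]]]}}

```text
t: 4.65
eef_pos: [0.5507, -0.2815, 0.3173]
ee_rot: [-3.141, -0.006, 0.113]
force: [0.0, 0.3, -3.5]
width: 0.0176
```

Run:
```python
from h import *
s=arm.get_state();print(s["t"],s["q"],s["eef_pos"],np.degrees(s["ee_rot"]),s["force"],s["width"])
grabw("pics/w3.png")
for n in("scene","side"):cv2.imwrite(f"pics/{n}3.png",optics.grab_frame(n)[...,::-1])
```

```text
4.65 [-0.1584  0.2282 -0.0138 -0.0019 -1.3228  1.8425] [ 0.5507 -0.2815  0.3173] [-179.991    -0.3605    6.4675] [ 0.0013  0.2759 -3.549 ] 0.017617821881850026
```

View pics/w3.png

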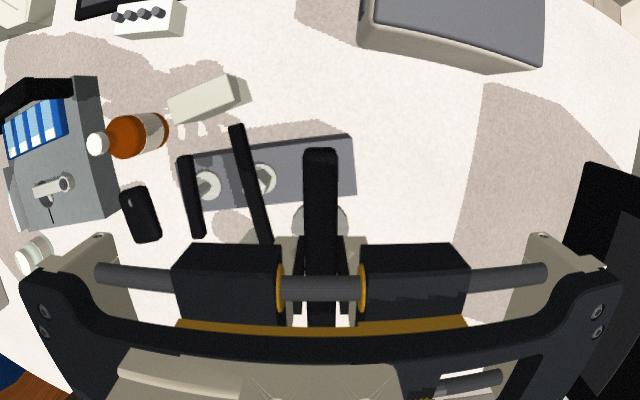

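View pics/scene3.png

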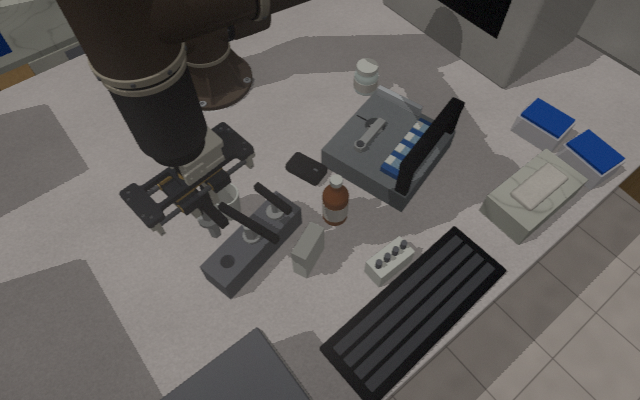

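View pics/side3.png

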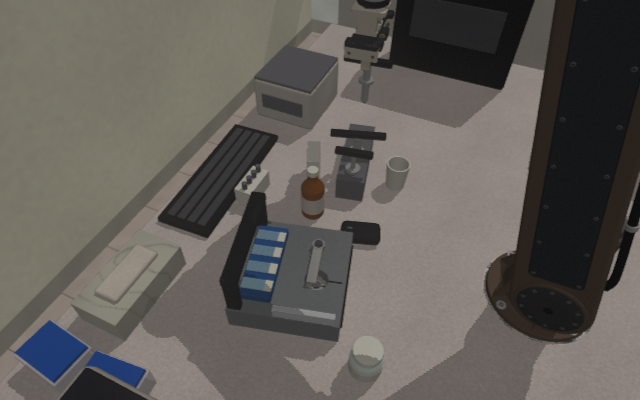

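The key is lifted cleanly and hangs upright, and the other two keys are undisturbed. I'll carry it to a viewpoint beside the screw.

Run:
```python
from h import *
print(jog([.44,.326,.32],-56))
```

```text
(array([ -40.4336, -615.484 ,   -5.0332]), array([-0.1396,  0.0796, 62.4583]))
```

Request:
{"method": "jog_arm", "body": {"motion": [[[0, -0.025, -0.005, 0, 0, 4, 0.01], [0, -0.065, -0.005, 0, 0, 9, 0.01], [-0.01, -0.11, -0.005, 0, 0, 14, 0.01], [-0.01, -0.155, -0.005, 0, 0, 19, 0.01], [-0.015, -0.2, -0.005, 0, 0, 24, 0.01], [-0.02, -0.245, -0.005, 0, 0, 29, 0.01], [-0.02, -0.29, -0.005, 0, 0, 34, 0.01], [-0.02, -0.33, -0.005, 0, 0, 38, 0.01]]]}}

```text
t: 5.6
eef_pos: [0.491, 0.0463, 0.3176]
ee_rot: [-3.141, 0.003, -0.554]
force: [0.5, 0.9, -2.2]
width: 0.0173
```

Run:
```python
from h import *
print(jog([.44,.326,.32],-56))
```

```text
(array([-190.4855, -211.1023,   -1.7504]), array([ 0.0275,  0.1864, 24.2776]))
```

Request:
{"method": "jog_arm", "body": {"motion": [[[-0.035, -0.035, -0.002, 0, 0, 4, 0.01], [-0.07, -0.07, -0.002, 0, 0, 8, 0.01], [-0.1, -0.11, -0.002, 0, 0, 13, 0.01], [-0.13, -0.145, -0.002, 0, 0, 17, 0.01], [-0.16, -0.18, -0.002, 0, 0, 21, 0.01], [-0.185, -0.205, -0.002, 0, 0.2, 24, 0.01], [-0.19, -0.211, -0.002, 0, 0.2, 24, 0.01], [-0.19, -0.211, -0.002, 0, 0.2, 24, 0.01]]]}}

```text
t: 6.4
eef_pos: [0.4395, 0.3265, 0.318]
ee_rot: [3.137, -0.001, -0.97]
force: [-0.5, -1.0, -2.7]
width: 0.0178
```

Run:
```python
from h import *
s=arm.get_state();print(s["t"],s["q"],s["eef_pos"],np.degrees(s["ee_rot"]),s["force"],s["width"])
grabw("pics/w4.png")
```

```text
6.4 [ 0.9966  0.1121 -0.1554 -0.0003 -1.3077 -0.3959] [0.4395 0.3265 0.318 ] [179.7635  -0.0837 -55.5849] [-0.4631 -1.0498 -2.6504] 0.017835740386392313
```

View pics/w4.png

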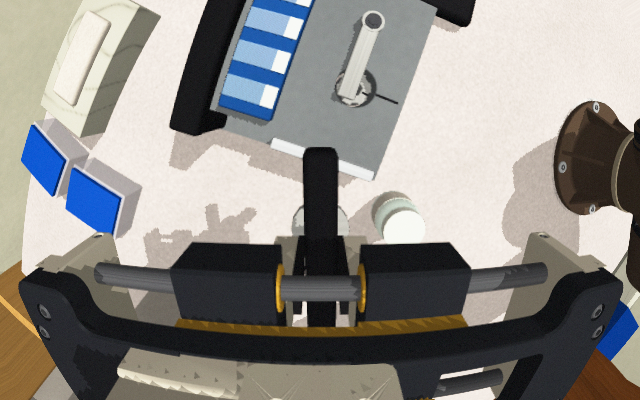

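Run:
```python
import cv2
a=cv2.imread("pics/w4.png")[0:200,260:460]
cv2.imwrite("pics/w4c.png",cv2.resize(a[50:140,50:150],None,fx=6,fy=6,interpolation=cv2.INTER_CUBIC))
```

```text
(no output)
```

View pics/w4c.png

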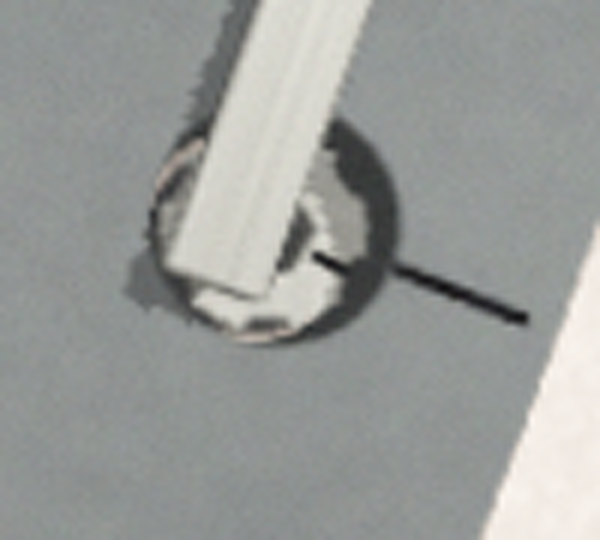

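Request:
{"method": "jog_arm", "body": {"motion": [[[0.03, 0.005, 0.03, 0, 0, 0, 0.01], [0.035, 0.01, 0.06, 0, 0, 0, 0.01], [0.035, 0.01, 0.06, 0, 0, 0, 0.01], [0.035, 0.01, 0.06, 0, 0, 0, 0.01]]]}}

```text
t: 6.85
eef_pos: [0.4517, 0.2897, 0.2591]
ee_rot: [3.138, -0.002, -0.972]
force: [1.1, 0.2, -1.1]
width: 0.0177
```

Run:
```python
from h import *
im,p=grabw("pics/w5.png")
print(p, proj("wrist",[.458,.2147,.063],p))
u,v=proj("wrist",[.458,.2147,.063],p).astype(int)
x0=max(u-50,0);y0=max(v-50,0);print(x0,y0)
cv2.imwrite("pics/w5c.png",cv2.resize(im[y0:y0+100,x0:x0+100,::-1],None,fx=6,fy=6,interpolation=cv2.INTER_CUBIC))
```

```text
(array([0.4517, 0.2897, 0.2591]), array([ 3.1377, -0.0022, -0.9721])) [354.5749 119.0366]
304 69
```

View pics/w5c.png

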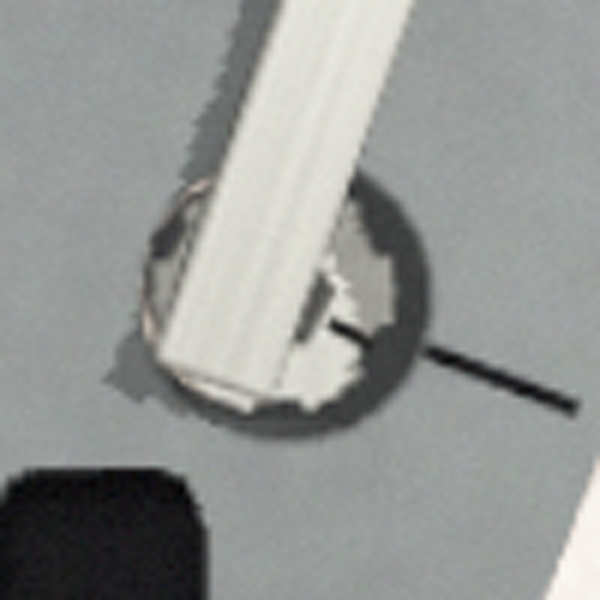

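View pics/w5.png

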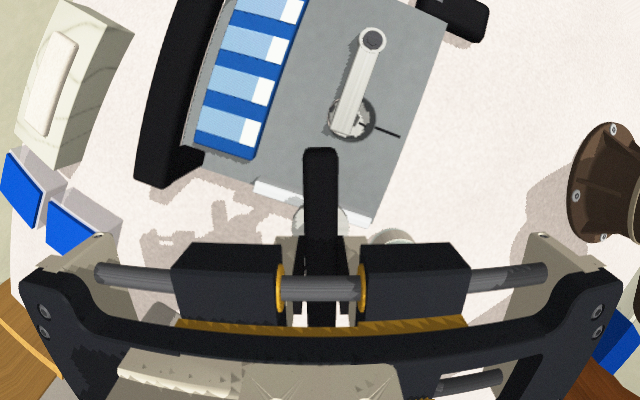

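Run:
```python
from h import *
from scipy.optimize import least_squares
p=ldw("pics/w5.png")
C=lambda q,z:onz("wrist",np.array([304,69])+np.array(q)/6-0.4,z,p)
rim=np.array([C(q,.063)[:2] for q in[(143,310),(430,290),(290,438),(408,378),(388,205),(350,425),(180,390),(425,250)]])
f=lambda v:np.hypot(*(rim-v[:2]).T)-v[2]
r=least_squares(f,[.458,.2147,.026],loss='soft_l1',f_scale=.001);print('rim',r.x,f(r.x)*1000)
a,b=C((432,350),.063),C((577,407),.063);print('mark',a,b,np.degrees(np.arctan2(*(a-b)[1::-1])))
for z in(.043,.046,.05):
    c,d=C((335,325),z),C((368,345),z);print('head',z,c,d,np.degrees(np.arctan2(*(c-d)[1::-1])))
e,g=C((285,385),.078),C((410,5),.078);print('guard',e,g,np.degrees(np.arctan2(*(e-g)[1::-1])))
print('gend',C((165,357),.078),C((272,395),.078))
U=lambda q:onz("wrist",q,.063,p)
k1,k2=U((447,20)),U((371,225));print('front edge',k1,k2,np.degrees(np.arctan2(*(k2-k1)[1::-1])))
# two-view check of stage mark end height with w4
p4=ldw("pics/w4.png")
print(tri([ray("wrist",np.array([304,69])+np.array((577,407))/6-.4,p),ray("wrist",np.array([310,50])+np.array((527,320))/6-.4,p4)]))
print(tri([ray("wrist",np.array([304,69])+np.array((333,323))/6-.4,p),ray("wrist",np.array([310,50])+np.array((312,252))/6-.4,p4)]))
S2=lambda q:("scene",np.array([310,80])+np.array(q)/4.6-0.4)
print('mark end sc+w',tri([ray("wrist",np.array([304,69])+np.array((577,407))/6-.4,p),ray(*S2((215,163)))]))
print('guard tip corner', tri([ray("wrist",np.array([304,69])+np.array((272,395))/6-.4,p),ray("wrist",np.array([310,50])+np.array((262,298))/6-.4,p4)]))
```

```text
rim [0.461  0.2159 0.0256] [ 0.3836  0.0323 -0.345   0.3798 -0.9379 -0.1188 -0.1306  0.5963]
mark [0.4344 0.2084 0.063 ] [0.4063 0.2008 0.063 ] 14.993902705800146
head 0.043 [0.4486 0.2145 0.043 ] [0.4412 0.2139 0.043 ] 4.281886374071443
head 0.046 [0.449  0.2146 0.046 ] [0.4417 0.214  0.046 ] 4.281886374071469
head 0.05 [0.4496 0.2147 0.05  ] [0.4423 0.2141 0.05  ] 4.281886374071574
guard [0.4546 0.2287 0.078 ] [0.4748 0.1625 0.078 ] 106.96846767085698
gend [0.4741 0.2365 0.078 ] [0.4554 0.2314 0.078 ]
front edge [0.4388 0.0566 0.063 ] [0.3707 0.3022 0.063 ] 105.50116694563066
(array([0.4062, 0.2007, 0.0629]), [np.float64(0.00011905438693065276), np.float64(0.00011905438693064378)])
(array([0.4499, 0.2146, 0.0472]), [np.float64(0.00025624481636131723), np.float64(0.0002562448163612971)])
mark end sc+w (array([0.4066, 0.2011, 0.0615]), [np.float64(0.0007912462883423943), np.float64(0.0007912462883424573)])
guard tip corner (array([0.4554, 0.2315, 0.0767]), [np.float64(0.00020120500025981505), np.float64(0.0002012050002599389)])
```

Measured: axis at about (0.461,0.216), stage yaw 15.3° and head line yaw about 5°, so θ0 is about 0.18 rad. The bar should therefore be at 5−60 = −55°, which the tool already has. I'll move to a point 22 mm to the stage −x side, above the guard, and check the tip with the fixed cameras.

Run:
```python
from h import *
print(jog([.4405,.209,.235],-55.3))
```

```text
(array([60.854 , 55.5897, 25.2965]), array([ 0.1033, -0.0934, -0.3637]))
```

Request:
{"method": "jog_arm", "body": {"motion": [[[0.02, 0.018, 0.0, 0.1, 0, -0.4, 0.01], [0.04, 0.036, 0, 0.1, 0, -0.4, 0.01], [0.06, 0.055, 0.01, 0.1, 0, -0.4, 0.01], [0.061, 0.0555, 0.025, 0.1, 0, -0.4, 0.01], [0.061, 0.0555, 0.025, 0.1, 0, -0.4, 0.01], [0.061, 0.0555, 0.025, 0.1, 0, -0.4, 0.01]]]}}

```text
t: 7.5
eef_pos: [0.4415, 0.2097, 0.2369]
ee_rot: [-3.139, -0.002, -0.964]
force: [0.7, 0.4, -2.2]
width: 0.0177
```

Run:
```python
from h import *
s=arm.get_state();print(s["t"],s["q"],s["eef_pos"],np.degrees(s["ee_rot"]),s["force"],s["width"])
grabw("pics/w6.png")
P=s["eef_pos"]-[0,0,.13]
for n in("scene","side"):
    im=optics.grab_frame(n);u,v=proj(n,P).astype(int);x0,y0=u-55,v-75;print(n,proj(n,P),x0,y0)
    cv2.imwrite(f"pics/{n}6.png",im[...,::-1])
    cv2.imwrite(f"pics/{n}6c.png",cv2.resize(im[y0:y0+110,x0:x0+110,::-1],None,fx=5,fy=5,interpolation=cv2.INTER_CUBIC))
```

```text
7.5 [ 0.8485  0.0558 -0.4068  0.0025 -1.1065 -0.2429] [0.4415 0.2097 0.2369] [-179.8768   -0.0994  -55.236 ] [ 0.6607  0.3661 -2.2386] 0.017669602449187364
scene [369.0176 109.0454] 314 34
side [325.0799 267.7863] 270 192
```

View pics/scene6c.png

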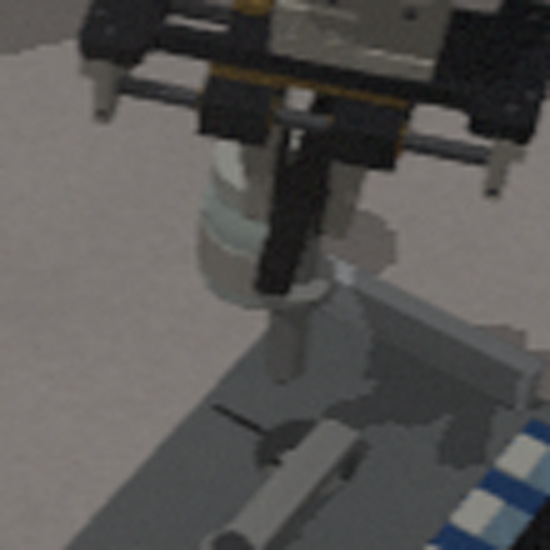

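View pics/side6c.png

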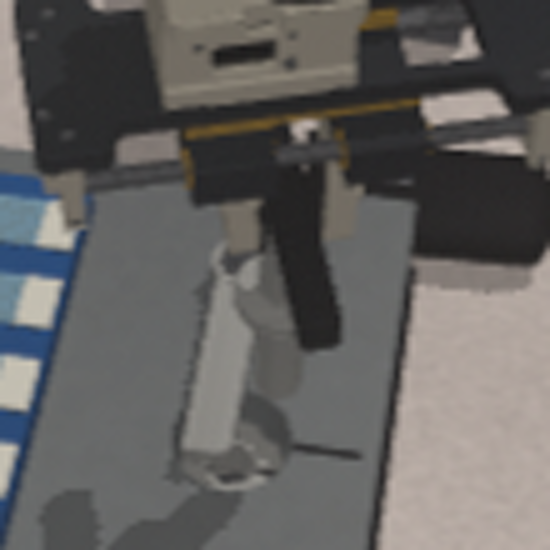

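Run:
```python
from h import *
s=arm.get_state()
a=ray("scene",np.array([314,34])+np.array((286,379))/5-.4);b=ray("side",np.array([270,192])+np.array((272,394))/5-.4)
X,e=tri([a,b]);print(X,e);d=X-s["eef_pos"];R=Ro.from_euler("xyz",s["ee_rot"]);print('tip in tool',R.inv().apply(d)*1000)
P=s["eef_pos"]-[0,0,.13]
for n,o in(("scene",[314,34]),("side",[270,192])):print((proj(n,P)-o+.4)*5)
```

```text
[0.4423 0.2147 0.1032] [np.float64(0.0005365948250559184), np.float64(0.0005365948250558362)]
tip in tool [ -3.6452  -3.3162 133.2576]
[277.0046 377.5572]
[277.607  382.0296]
```

Run:
```python
from h import *
S=lambda q:ray("scene",np.array([314,34])+np.array(q)/5-.4)
D=lambda q:ray("side",np.array([270,192])+np.array(q)/5-.4)
print('mark end',tri([S((213,405)),D((360,456))]))
X=np.array([.4063,.2008,.063])
for n,o in(("scene",[314,34]),("side",[270,192])):print((proj(n,X)-o+.4)*5)
print('bar end near', tri([S((273,282)),D((322,340))]))
s=arm.get_state();R=Ro.from_euler("xyz",s["ee_rot"]);print(s["eef_pos"]+R.apply([.0625,0,.012]))
```

```text
mark end (array([0.4052, 0.202 , 0.0611]), [np.float64(0.0006784020408827441), np.float64(0.0006784020408828462)])
[211.6532 404.4191]
[357.3792 450.938 ]
bar end near (array([0.4227, 0.2156, 0.1548]), [np.float64(0.0022691128667673113), np.float64(0.0022691128667674306)])
[0.477  0.1586 0.2245]
```

Run:
```python
from h import *
s=arm.get_state();R=Ro.from_euler("xyz",s["ee_rot"])
for t in ([.0625,0,.003],[.0625,0,-.006],[.0625,0,.012],[0,0,.133],[0,0,.06],[-.0036,-.0033,.06]):
    X=s["eef_pos"]+R.apply(t)
    print(t,X,[(proj(n,X)-o+.4)*5 for n,o in(("scene",[314,34]),("side",[270,192]))])
```

```text
[0.0625, 0, 0.003] [0.477  0.1586 0.2335] [array([268.3728, 278.5345]), array([254.8365,  74.0886])]
[0.0625, 0, -0.006] [0.4769 0.1586 0.2425] [array([270.0411, 263.3785]), array([255.196 ,  59.0992])]
[0.0625, 0, 0.012] [0.477  0.1586 0.2245] [array([266.7296, 293.4632]), array([254.4822,  88.8645])]
[0, 0, 0.133] [0.4416 0.2099 0.1034] [array([276.838 , 382.1273]), array([276.8369, 385.6852])]
[0, 0, 0.06] [0.4414 0.2099 0.1764] [array([289.7517, 275.0465]), array([281.0103, 283.1634])]
[-0.0036, -0.0033, 0.06] [0.4421 0.2147 0.1764] [array([298.3261, 271.2045]), array([274.6256, 291.475 ])]
```

View pics/w6.png

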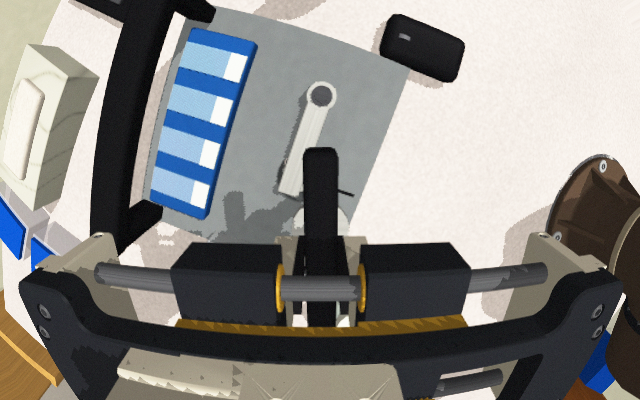

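Request:
{"method": "jog_arm", "body": {"motion": [[[0.0017, 0.0023, 0.01, 0, 0, 0, 0.01], [0.0017, 0.0023, 0.025, 0, 0, 0, 0.01], [0.0017, 0.0023, 0.037, 0, 0, 0, 0.01], [0.0017, 0.0023, 0.037, 0, 0, 0, 0.01], [0.0017, 0.0023, 0.037, 0, 0, 0, 0.01]]]}}

```text
t: 8.15
eef_pos: [0.4405, 0.2072, 0.1993]
ee_rot: [-3.141, -0.002, -0.963]
force: [0.8, 0.1, -2.3]
width: 0.0175
```

Run:
```python
from h import *
s=arm.get_state();print(s["t"],s["q"],s["eef_pos"],np.degrees(s["ee_rot"]),s["force"],s["width"])
for n,x0,y0 in(("scene",325,70),("side",270,220)):
    im=optics.grab_frame(n)
    cv2.imwrite(f"pics/{n}7.png",im[...,::-1])
    cv2.imwrite(f"pics/{n}7c.png",cv2.resize(im[y0:y0+80,x0:x0+90,::-1],None,fx=7,fy=7,interpolation=cv2.INTER_CUBIC))
```

```text
8.15 [ 0.8464  0.0866 -0.4658  0.0027 -1.018  -0.2404] [0.4405 0.2072 0.1993] [-179.9493   -0.1213  -55.1998] [ 0.7668  0.0782 -2.339 ] 0.017454391377325174
```

View pics/scene7c.png

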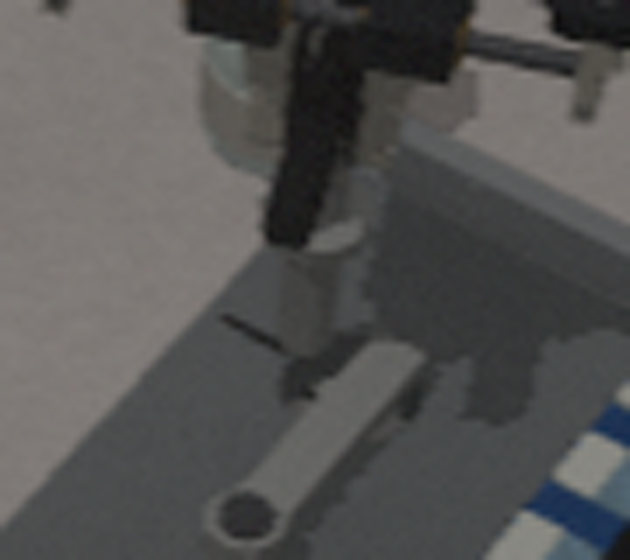

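View pics/side7c.png

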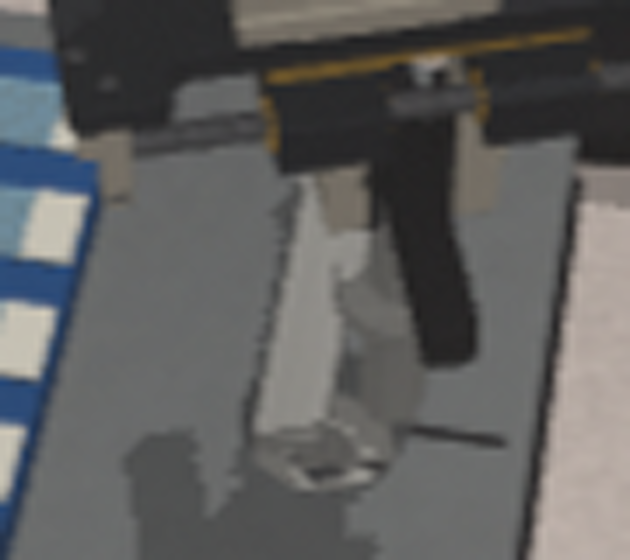

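Run:
```python
from h import *
S=lambda q:ray("scene",np.array([325,70])+np.array(q)/7-.4)
D=lambda q:ray("side",np.array([270,220])+np.array(q)/7-.4)
m=tri([S((222,317)),D((505,441))]);t=tri([S((310,347)),D((382,430))]);print('mark',m,'\ntip',t)
n=np.array([.9645,.264]);tt=np.array([-.264,.9645])
s=arm.get_state();R=Ro.from_euler("xyz",s["ee_rot"]);print(R.inv().apply(t[0]-s["eef_pos"])*1000)
for o in(np.array([.4063,.2008]),m[0][:2]): print((t[0][:2]-o)@n,(t[0][:2]-o)@tt)
```

```text
mark (array([0.4055, 0.2015, 0.0608]), [np.float64(0.0011450162190794358), np.float64(0.0011450162190794273)]) 
tip (array([0.4401, 0.2154, 0.0644]), [np.float64(3.661115379905509e-05), np.float64(3.6611153798946356e-05)])
[ -7.0994  -3.5983 135.509 ]
0.03647350252135092 0.005115195151156274
0.03703457310696585 0.00419118407112539
```

Run:
```python
from h import *
p=ldw("pics/w6.png");R=Ro.from_euler("xyz",p[1])
for off in(0,-.0025,-.005):
  for dz in(-.006,-.003,-.009):
    print(off,dz,[proj("wrist",p[0]+R.apply([.0625+off,y,dz]),p) for y in(-.008,.008)], proj("wrist",p[0]+R.apply([.0625+off,.0,dz+.018]),p))
print('collar',[proj("wrist",p[0]+R.apply([a,b,.055]),p) for a,b in((.02,0),(.0,.02),(0,-.02))])
im=cv2.imread("pics/w6.png");cv2.imwrite("pics/w6c.png",cv2.resize(im[130:240,270:370],None,fx=5,fy=5,interpolation=cv2.INTER_CUBIC))
im=cv2.imread("pics/w3.png");cv2.imwrite("pics/w3c.png",cv2.resize(im[130:240,270:370],None,fx=5,fy=5,interpolation=cv2.INTER_CUBIC))
```

```text
0 -0.006 [array([301.5883, 148.9458]), array([339.4018, 148.9538])] [320.5053 143.3854]
0 -0.003 [array([302.0036, 147.9257]), array([338.9904, 147.9335])] [320.5069 142.5934]
0 -0.009 [array([301.1541, 150.013 ]), array([339.8319, 150.0212])] [320.5038 144.2097]
-0.0025 -0.006 [array([301.6607, 154.7486]), array([339.3276, 154.7568])] [320.5045 148.5179]
-0.0025 -0.003 [array([302.0721, 153.6041]), array([338.9201, 153.6121])] [320.5061 147.6277]
-0.0025 -0.009 [array([301.2308, 155.9455]), array([339.7534, 155.954 ])] [320.5029 149.4441]
-0.005 -0.006 [array([301.7368, 160.515 ]), array([339.2495, 160.5235])] [320.5037 153.6253]
-0.005 -0.003 [array([302.1441, 159.2485]), array([338.8463, 159.2567])] [320.5052 152.6383]
-0.005 -0.009 [array([301.3115, 161.8392]), array([339.6708, 161.8479])] [320.5021 154.6521]
collar [array([320.5102, 200.1061]), array([350.2729, 228.4176]), array([290.7353, 228.3998])]
```

View pics/w6c.png

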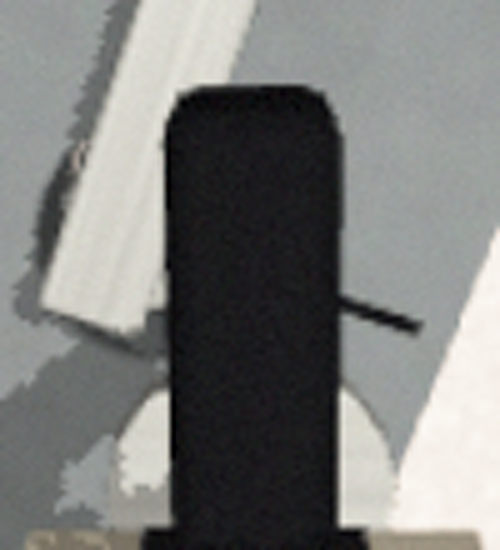

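Run:
```python
from h import *
from scipy.optimize import least_squares
for nm in("w3","w5","w6"):
    im=cv2.imread(f"pics/{nm}.png").astype(float).max(2)
    obs=[]
    for r in range(156,226,3):
        row=im[r];
        # subpixel crossing at thr
        th=55
        L=next((c for c in range(315,285,-1) if row[c]>th),None);Rr=next((c for c in range(326,356) if row[c]>th),None)
        if L is None or Rr is None: continue
        l=L+ (row[L]-th)/(row[L]-row[L+1]); q=Rr-(row[Rr]-th)/(row[Rr]-row[Rr-1]); obs.append((r,l,q))
    obs=np.array(obs)
    p=(np.zeros(3),np.zeros(3)) # tool frame rays
    def f(v):
        a,b,y0,yb=v;res=[]
        for r,l,q in obs:
            for u,sg in((l,-1),(q,1)):
                o,d=ray("wrist",(u,r),p)
                # plane z=a+b x : o+t d
                t=(a+b*o[0]-o[2])/(d[2]-b*d[0]);X=o+t*d
                res.append((X[1]-(y0+yb*X[0]+sg*.008))*1000)
        return res
    s=least_squares(f,[0,0,0,0],loss='soft_l1',x_scale=[.01,.1,.01,.1]);print(nm,len(obs),s.x, np.abs(s.fun).mean(), obs[0],obs[-1])
```

```text
w3 24 [ 0.0039 -0.002  -0.     -0.0056] 0.06419486505988524 [156.     302.5122 337.    ] [225.     303.7008 336.551 ]
w5 24 [ 0.0055 -0.0235 -0.     -0.0041] 0.06536334691556556 [156.     302.7879 336.8857] [225.     303.8654 336.4776]
w6 24 [ 0.0035  0.0131 -0.0001 -0.0023] 0.09907237782864192 [156.     302.8684 336.85  ] [225.     303.8763 336.4789]
```

The tip is about 135 mm below the TCP, offset about −4 mm along the bar and −2 mm across it, with no significant tilt. The shank is beside the guard at the right height. I'll push across now.

Request:
{"method": "jog_arm", "body": {"motion": [[[0.002, -0.004, 0, 0, 0, 0, 0.01], [0.004, -0.008, 0, 0, 0, 0, 0.01], [0.006, -0.012, 0, 0, 0, 0, 0.01], [0.008, -0.016, 0, 0, 0, 0, 0.01], [0.0095, -0.019, 0, 0, 0, 0, 0.01], [0.0095, -0.019, 0, 0, 0, 0, 0.01], [0.0095, -0.019, 0, 0, 0, 0, 0.01]]]}}

```text
t: 8.95
eef_pos: [0.462, 0.2105, 0.2001]
ee_rot: [-3.139, -0.002, -0.964]
force: [-2.0, -0.2, 0.9]
width: 0.0175
```

Run:
```python
from h import *
s=arm.get_state();print(s["t"],s["q"],s["eef_pos"],np.degrees(s["ee_rot"]),s["force"],s["moment"],s["width"])
grabw("pics/w8.png")
for n,x0,y0 in(("scene",325,70),("side",270,220)):
    im=optics.grab_frame(n)
    cv2.imwrite(f"pics/{n}8.png",im[...,::-1])
    cv2.imwrite(f"pics/{n}8c.png",cv2.resize(im[y0:y0+80,x0:x0+90,::-1],None,fx=7,fy=7,interpolation=cv2.INTER_CUBIC))
```

```text
8.95 [ 0.8166  0.1204 -0.4246  0.0026 -1.0237 -0.2109] [0.462  0.2105 0.2001] [-179.8573   -0.1008  -55.216 ] [-1.9901 -0.2127  0.8723] [-0.1934  0.7144 -0.0063] 0.017484893787747587
```

View pics/scene8c.png

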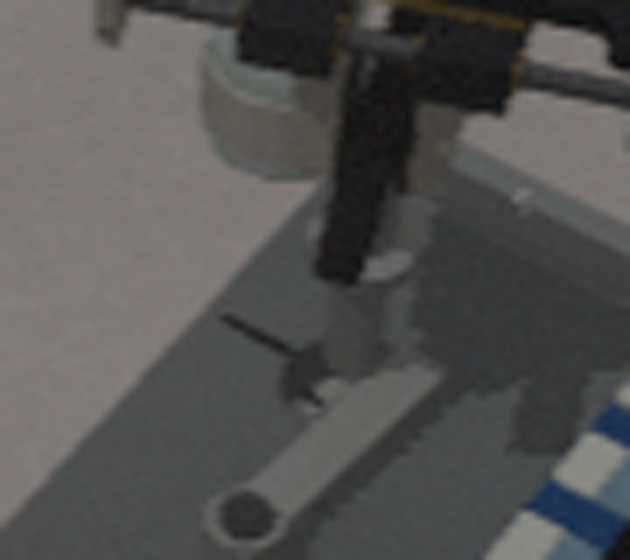

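View pics/side8c.png

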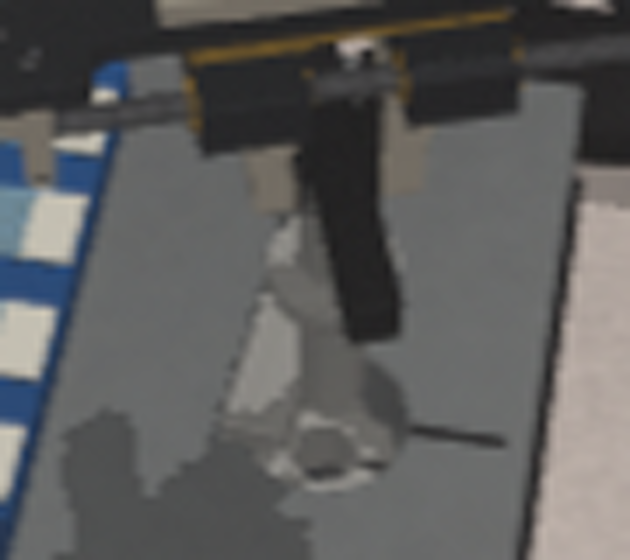

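View pics/w8.png

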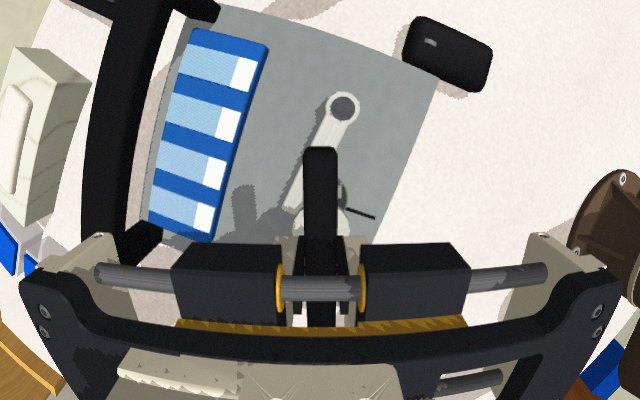

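Run:
```python
from h import *
for z in(.043,.063,.065,.1):
    X=[.461,.2158,z];print(z,[(proj(n,X)-o+.4)*7 for n,o in(("scene",[325,70]),("side",[270,220]))])
for n in("scene","side"):
    im=cv2.imread(f"pics/{n}8.png");x0,y0=(355,95) if n=="scene" else(295,255)
    c=cv2.convertScaleAbs(im[y0:y0+45,x0:x0+50],alpha=2);cv2.imwrite(f"pics/{n}8d.png",cv2.resize(c,None,fx=12,fy=12,interpolation=cv2.INTER_CUBIC))
    print(n,[(proj(n,[.461,.2158,z])-(x0,y0)+.4)*12 for z in(.043,.065)])
```

```text
0.043 [array([343.7785, 418.8289]), array([320.2029, 444.065 ])]
0.063 [array([348.9021, 382.9239]), array([320.5598, 409.4538])]
0.065 [array([349.4226, 379.2765]), array([320.5961, 405.9371])]
0.1 [array([358.7796, 313.704 ]), array([321.2482, 342.6889])]
scene [array([229.3346, 417.9924]), array([239.0101, 350.1883])]
side [array([248.9193, 341.2542]), array([249.5933, 275.8921])]
```

View pics/scene8d.png

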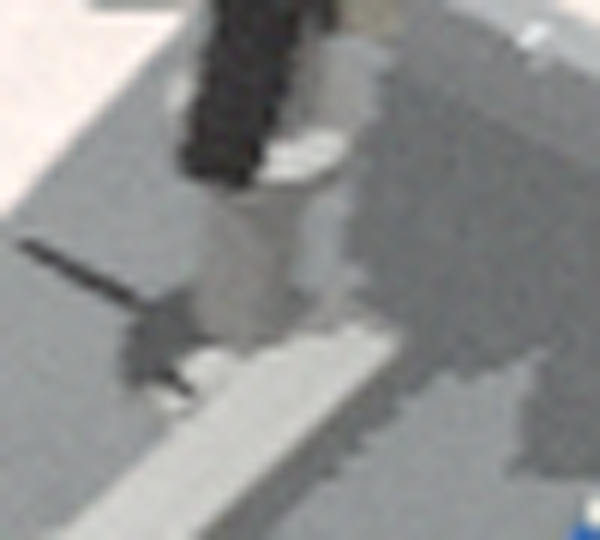

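View pics/side8d.png

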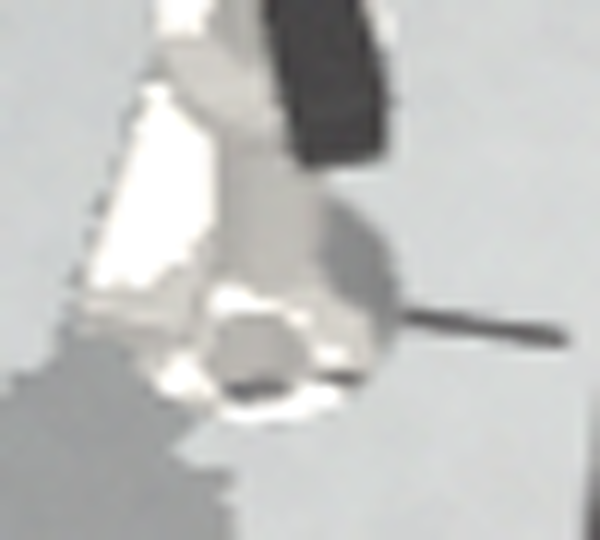

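In the side view the shank is about 2 mm off towards the stage −x side relative to the socket, and the guard is pushed back. I'll correct by about 3 mm and descend gently.

Request:
{"method": "jog_arm", "body": {"motion": [[[0.003, -0.001, 0, 0, 0, 0, 0.01], [0.003, -0.001, 0.005, 0, 0, 0, 0.01], [0.003, -0.001, 0.01, 0, 0, 0, 0.01], [0.003, -0.001, 0.015, 0, 0, 0, 0.01], [0.003, -0.001, 0.02, 0, 0, 0, 0.01], [0.003, -0.001, 0.024, 0, 0, 0, 0.01], [0.003, -0.001, 0.024, 0, 0, 0, 0.01]]]}}

```text
t: 9.8
eef_pos: [0.4639, 0.2083, 0.1752]
ee_rot: [-3.141, -0.002, -0.964]
force: [-0.9, 0.6, -3.0]
width: 0.0172
```

Run:
```python
from h import *
s=arm.get_state();print(s["t"],s["q"],s["eef_pos"],np.degrees(s["ee_rot"]),s["force"],s["moment"],s["width"])
for n,x0,y0 in(("scene",355,95),("side",295,255)):
    im=optics.grab_frame(n)[...,::-1];cv2.imwrite(f"pics/{n}9.png",im)
    c=cv2.convertScaleAbs(im[y0:y0+45,x0:x0+50],alpha=2);cv2.imwrite(f"pics/{n}9d.png",cv2.resize(c,None,fx=12,fy=12,interpolation=cv2.INTER_CUBIC))
```

```text
9.8 [ 0.8102  0.1476 -0.4556  0.0023 -0.9669 -0.2043] [0.4639 0.2083 0.1752] [-179.9443   -0.0996  -55.2088] [-0.9185  0.5717 -2.9626] [-0.0345  0.7908  0.0284] 0.01721829452014516
```

View pics/scene9d.png

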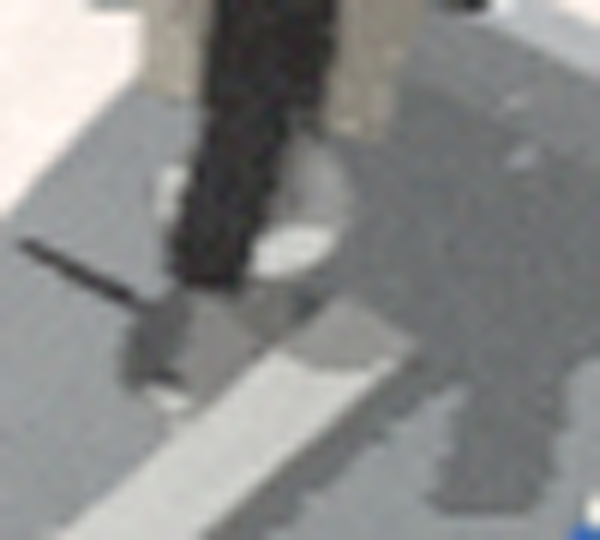

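View pics/side9d.png

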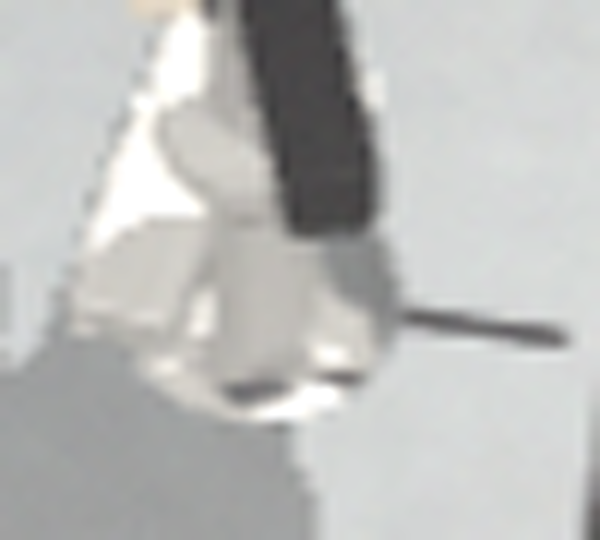

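The shank is now lined up over the socket in both views and the force is low, so I'll keep descending.

Request:
{"method": "jog_arm", "body": {"motion": [[[0, 0, 0.003, 0, 0, 0, 0.01], [0, 0, 0.006, 0, 0, 0, 0.01], [0, 0, 0.009, 0, 0, 0, 0.01], [0, 0, 0.012, 0, 0, 0, 0.01], [0, 0, 0.012, 0, 0, 0, 0.01]]]}}

```text
t: 10.4
eef_pos: [0.4642, 0.2085, 0.1635]
ee_rot: [-3.14, -0.002, -0.963]
force: [-0.8, 0.2, -2.3]
width: 0.0175
```

Run:
```python
from h import *
s=arm.get_state();print(s["t"],s["eef_pos"],np.degrees(s["ee_rot"]),s["force"],s["moment"],s["width"])
```

```text
10.4 [0.4642 0.2085 0.1635] [-179.9032   -0.0957  -55.2033] [-0.7727  0.1619 -2.2741] [0.2558 0.435  0.0479] 0.017457376585493713
```

Request:
{"method": "jog_arm", "body": {"motion": [[[0, 0, 0.003, 0, 0, 0, 0.01], [0, 0, 0.005, 0, 0, 0, 0.01], [0, 0, 0.007, 0, 0, 0, 0.01], [0, 0, 0.009, 0, 0, 0, 0.01], [0, 0, 0.011, 0, 0, 0, 0.01], [0, 0, 0.011, 0, 0, 0, 0.01]]]}}

```text
t: 11.0
eef_pos: [0.4641, 0.2085, 0.1521]
ee_rot: [-3.14, -0.002, -0.964]
force: [-0.4, 0.6, -3.3]
width: 0.0173
```

Run:
```python
from h import *
s=arm.get_state();print(s["t"],s["eef_pos"],np.degrees(s["ee_rot"]),s["force"],s["moment"],s["width"])
```

```text
11.0 [0.4641 0.2085 0.1521] [-179.9228   -0.0947  -55.2084] [-0.4089  0.6125 -3.2619] [0.2609 0.5119 0.0445] 0.017330746030085366
```

Request:
{"method": "jog_arm", "body": {"motion": [[[0, 0, 0.001, 0, 0, 0, 0.01], [0, 0, 0.002, 0, 0, 0, 0.01], [0, 0, 0.003, 0, 0, 0, 0.01], [0, 0, 0.003, 0, 0, 0, 0.01]]]}}

```text
t: 11.4
eef_pos: [0.4641, 0.2085, 0.149]
ee_rot: [-3.14, -0.002, -0.964]
force: [-0.2, 0.2, -2.4]
width: 0.0175
```

Run:
```python
from h import *
s=arm.get_state();print(s["t"],s["eef_pos"],np.degrees(s["ee_rot"]),s["force"],s["moment"],s["width"])
for n,x0,y0 in(("scene",325,70),("side",270,220)):
    im=optics.grab_frame(n)[...,::-1];cv2.imwrite(f"pics/{n}10.png",im)
    cv2.imwrite(f"pics/{n}10c.png",cv2.convertScaleAbs(cv2.resize(im[y0:y0+80,x0:x0+90],None,fx=7,fy=7,interpolation=cv2.INTER_CUBIC),alpha=1.7))
```

```text
11.4 [0.4641 0.2085 0.149 ] [-179.9238   -0.091   -55.2089] [-0.1945  0.1824 -2.3987] [0.3247 0.469  0.008 ] 0.017495322147497716
```

View pics/scene10c.png

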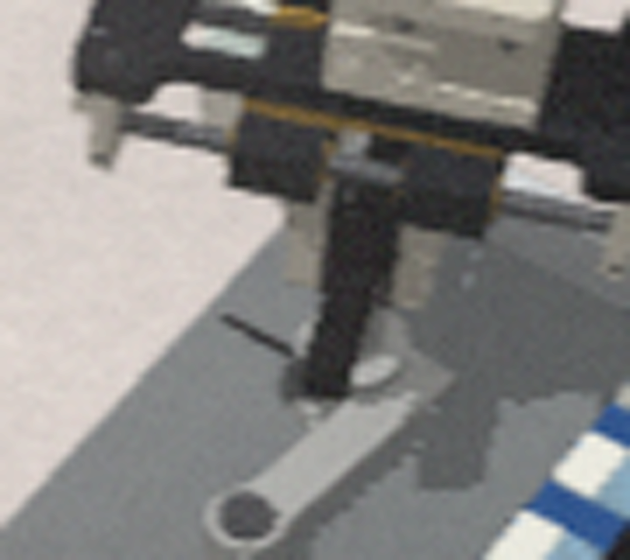

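View pics/side10c.png

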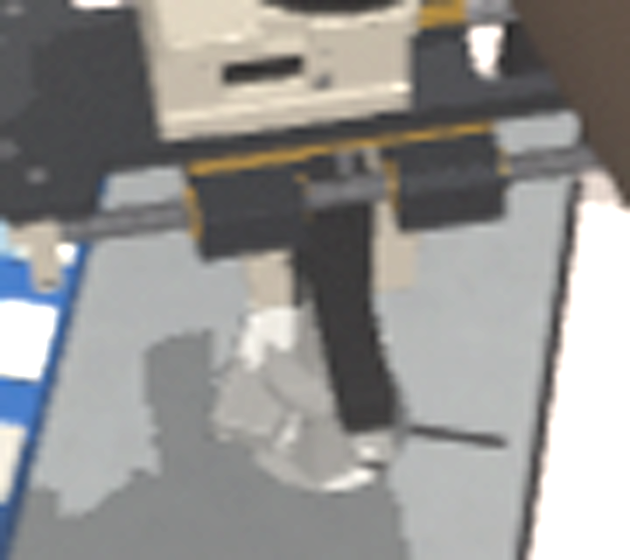

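Request:
{"method": "jog_arm", "body": {"motion": [[[0, 0, 0.001, 0, 0, 0, 0.01], [0, 0, 0.002, 0, 0, 0, 0.01], [0, 0, 0.002, 0, 0, 0, 0.01]]]}}

```text
t: 11.8
eef_pos: [0.4644, 0.2086, 0.1473]
ee_rot: [-3.14, -0.002, -0.963]
force: [-0.3, 0.7, 1.5]
width: 0.0174
```

Request:
{"method": "jog_arm", "body": {"motion": [[[0, 0, 0.001, 0, 0, 0, 0.01], [0, 0, 0.0015, 0, 0, 0, 0.01], [0, 0, 0.0015, 0, 0, 0, 0.01]]]}}

```text
t: 12.1
eef_pos: [0.4652, 0.2089, 0.1471]
ee_rot: [-3.138, -0.002, -0.963]
force: [-1.6, 0.3, 8.9]
width: 0.0175
```

Contact came at TCP z 0.147, so the tip is 129–130 mm below the TCP on the floor at 18 mm, which matches the nominal "home". To remove any offset or tilt from the grip before turning, I'll release, let the key settle, look, and re-grip centred.

Request:
{"method": "jog_arm", "body": {"motion": [[[0, 0, 0, 0, 0, 0, 0.017], [0, 0, 0, 0, 0, 0, 0.03], [0, 0, 0, 0, 0, 0, 0.04], [0, 0, 0, 0, 0, 0, 0.04]]]}}

```text
t: 12.5
eef_pos: [0.4654, 0.209, 0.147]
ee_rot: [-3.138, -0.002, -0.963]
force: [-0.1, -0.9, -0.5]
width: 0.0358
```

Run:
```python
from h import *
s=arm.get_state();print(s["t"],s["eef_pos"],np.degrees(s["ee_rot"]),s["force"],s["moment"],s["width"])
grabw("pics/w11.png")
im=cv2.imread("pics/w11.png");cv2.imwrite("pics/w11c.png",cv2.resize(im[130:330,250:390],None,fx=4,fy=3,interpolation=cv2.INTER_CUBIC))
```

```text
12.5 [0.4654 0.209  0.147 ] [-179.7702   -0.139   -55.1614] [-0.0993 -0.8865 -0.4901] [-0.0192  0.1845  0.0478] 0.035800055176778645
```

View pics/w11.png

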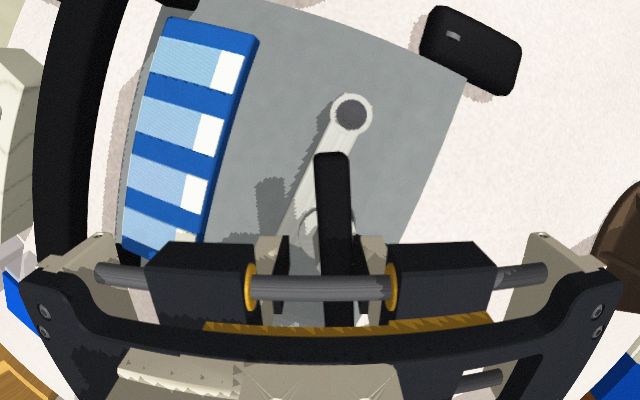

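View pics/w11c.png

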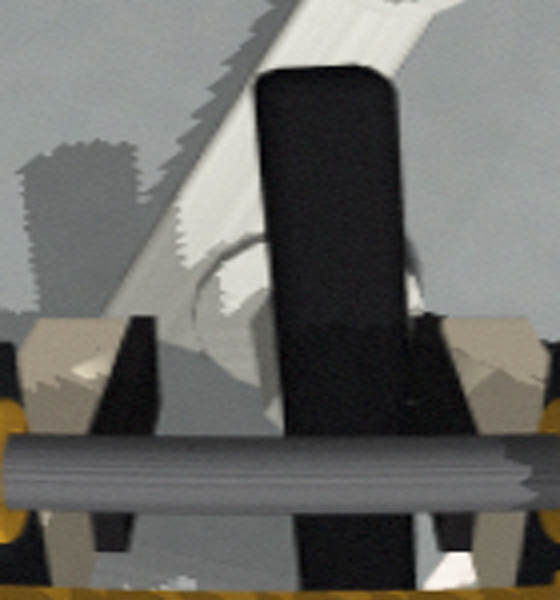

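Run:
```python
from h import *
from scipy.optimize import least_squares
im=cv2.imread("pics/w11.png").astype(float).max(2)
p0=(np.zeros(3),np.zeros(3))
for zt in(-.006,-.003,.003):
    Ls=[];Rs=[]
    for r in range(160,235,3):
        row=im[r];th=60
        L=next((c for c in range(328,285,-1) if row[c]>th),None);Q=next((c for c in range(336,370) if row[c]>th),None)
        for c,A in((L,Ls),(Q,Rs)):
            if c: o,d=ray("wrist",(c,r),p0);A.append((o+d*(zt-o[2])/d[2])[:2]*1000)
    Ls,Rs=np.array(Ls),np.array(Rs)
    fl,fr=np.polyfit(Ls[:,0],Ls[:,1],1),np.polyfit(Rs[:,0],Rs[:,1],1)
    print(zt,fl,fr,'center y',(fl[1]+fr[1])/2,'at x=50',np.polyval(fl,50)/2+np.polyval(fr,50)/2,'width',fr[1]-fl[1])
    for q in((332,152.5),):
        for z in(zt,zt+.018):
            o,d=ray("wrist",q,p0);print('  end',z,(o+d*(z-o[2])/d[2])*1000)
```

```text
-0.006 [-0.0589  0.0406] [-0.0695 16.1358] center y 8.088162740088803 at x=50 4.877335063311818 width 16.095180428784825
  end -0.006 [60.9584  4.8768 -6.    ]
  end 0.011999999999999999 [58.0632  5.5473 12.    ]
-0.003 [-0.0589 -0.0706] [-0.0695 16.376 ] center y 8.152712613356845 at x=50 4.941884936579858 width 16.446647637242055
  end -0.003 [60.4759  4.9885 -3.    ]
  end 0.015 [57.5806  5.6591 15.    ]
0.003 [-0.0589 -0.293 ] [-0.0695 16.8566] center y 8.281812359892935 at x=50 5.07098468311595 width 17.149582054156518
  end 0.003 [59.5108  5.2121  3.    ]
  end 0.020999999999999998 [56.6156  5.8826 21.    ]
```

The free key leans slightly towards the guard's push side (bar 8 mm off at the top, about 0.065 rad), which is within the socket's play. The bar top is at the expected height, so it is home. I'll re-close, which rights it, then turn about the socket axis.

Request:
{"method": "jog_arm", "body": {"motion": [[[0, 0, 0, 0, 0, 0, 0.025], [0, 0, 0, 0, 0, 0, 0.01], [0, 0, 0, 0, 0, 0, 0.01], [0, 0, 0, 0, 0, 0, 0.01], [0, 0, 0, 0, 0, 0, 0.01]]], "newtons": 45}}

```text
t: 13.05
eef_pos: [0.4652, 0.2088, 0.1469]
ee_rot: [-3.138, -0.002, -0.963]
force: [-1.2, -1.1, 1.5]
width: 0.0178
```

Run:
```python
from h import *
s=arm.get_state();print(s["t"],s["q"],s["eef_pos"],np.degrees(s["ee_rot"]),s["force"],s["moment"],s["width"])
im,p=grabw("pics/w12.png");cv2.imwrite("pics/w12c.png",cv2.resize(im[130:250,260:380,::-1],None,fx=4,fy=4,interpolation=cv2.INTER_CUBIC))
```

```text
13.05 [ 0.8099  0.1796 -0.4917  0.004  -0.8965 -0.2044] [0.4652 0.2088 0.1469] [-179.7915   -0.1401  -55.1626] [-1.2097 -1.0769  1.5002] [-0.259   0.5058  0.0079] 0.017843019769861013
```

View pics/w12c.png

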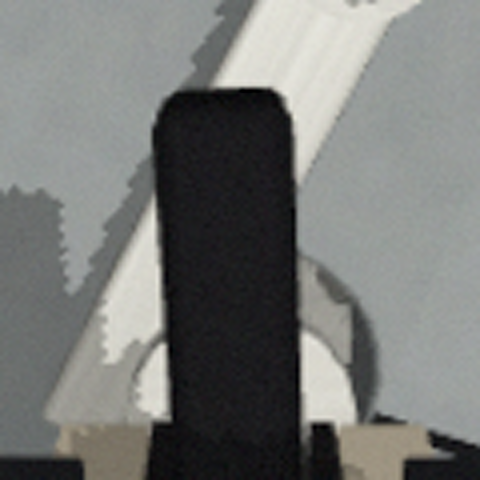

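Request:
{"method": "jog_arm", "body": {"motion": [[[0, 0.0004, 0.0005, 0, 0, 5, 0.01], [-0.0001, 0.0008, 0.0005, 0, 0, 10, 0.01], [-0.0002, 0.0012, 0.0005, 0, 0, 15, 0.01], [-0.0003, 0.0015, 0.0005, 0, 0, 20, 0.01], [-0.0004, 0.0019, 0.0005, 0, 0, 25, 0.01], [-0.0006, 0.0022, 0.0005, 0, 0, 30, 0.01], [-0.0008, 0.0026, 0.0005, 0, 0, 35, 0.01], [-0.0008, 0.0026, 0.0005, 0, 0, 35, 0.01]]]}}

```text
t: 13.9
eef_pos: [0.4621, 0.208, 0.1468]
ee_rot: [-3.138, 0.0, -1.576]
force: [-6.0, 0.1, 7.1]
width: 0.018
```

Run:
```python
from h import *
s=arm.get_state();print(s["t"],s["q"],s["eef_pos"],np.degrees(s["ee_rot"]),s["force"],s["moment"],s["width"])
im,p=grabw("pics/w13.png")
```

```text
13.9 [ 0.8132  0.175  -0.4978  0.0035 -0.8955 -0.8208] [0.4621 0.208  0.1468] [-179.7852    0.0007  -90.3078] [-6.0499  0.1289  7.1256] [0.0683 2.344  0.1465] 0.017963202229434334
```

View pics/w13.png

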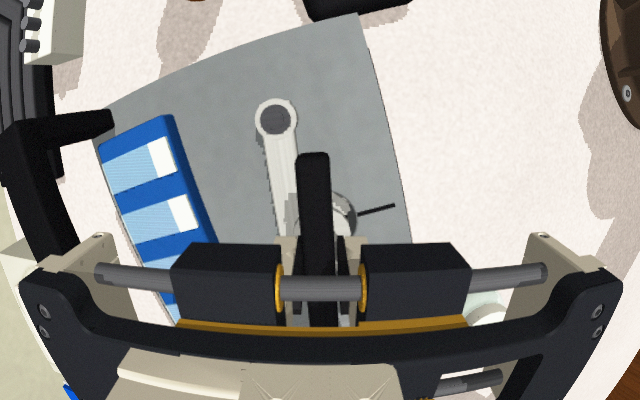

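The screw is turning (mz 0.15 N m). The 6 N side force along tool +y means the axis lies nearer −7 mm, so I'll correct and continue.

Request:
{"method": "jog_arm", "body": {"motion": [[[0, 0.0018, 0.0003, 0, 0, 5, 0.01], [-0.0001, 0.0027, 0.0003, 0, 0, 10, 0.01], [-0.0002, 0.0033, 0.0003, 0, 0, 15, 0.01], [-0.0004, 0.0039, 0.0003, 0, 0, 20, 0.01], [-0.0007, 0.0045, 0.0003, 0, 0, 25, 0.01], [-0.0009, 0.005, 0.0003, 0, 0, 30, 0.01], [-0.0013, 0.0055, 0.0003, 0, 0, 35, 0.01], [-0.0013, 0.0055, 0.0003, 0, 0, 35, 0.01]]]}}

```text
t: 14.75
eef_pos: [0.4567, 0.2098, 0.1468]
ee_rot: [-3.139, 0.003, -2.186]
force: [-2.9, 0.4, 3.7]
width: 0.0178
```

Run:
```python
from h import *
s=arm.get_state();print(s["t"],s["q"],s["eef_pos"],np.degrees(s["ee_rot"]),s["force"],s["moment"],s["width"])
R=Ro.from_euler("xyz",s["ee_rot"]);print(R.inv().apply(s["force"]))
```

```text
14.75 [ 0.8242  0.1678 -0.5068  0.0033 -0.8928 -1.4411] [0.4567 0.2098 0.1468] [-179.8272    0.1729 -125.2271] [-2.9162  0.4497  3.652 ] [0.5285 1.2414 0.174 ] 0.017772426615830526
[ 1.3038  2.6306 -3.6639]
```

Forces dropped, so I'll continue.

Request:
{"method": "jog_arm", "body": {"motion": [[[0, 0.0009, 0.0003, 0, 0, 5, 0.01], [-0.0001, 0.0017, 0.0003, 0, 0, 10, 0.01], [-0.0002, 0.0023, 0.0003, 0, 0, 15, 0.01], [-0.0004, 0.0029, 0.0003, 0, 0, 20, 0.01], [-0.0007, 0.0035, 0.0003, 0, 0, 25, 0.01], [-0.0009, 0.004, 0.0003, 0, 0, 30, 0.01], [-0.0013, 0.0045, 0.0003, 0, 0, 35, 0.01], [-0.0013, 0.0045, 0.0003, 0, 0, 35, 0.01]]]}}

```text
t: 15.55
eef_pos: [0.4541, 0.2139, 0.1469]
ee_rot: [-3.141, 0.005, -2.795]
force: [-2.2, 1.0, 3.5]
width: 0.0177
```

Run:
```python
from h import *
s=arm.get_state();print(s["t"],s["q"],s["eef_pos"],np.degrees(s["ee_rot"]),s["force"],s["moment"],s["width"])
R=Ro.from_euler("xyz",s["ee_rot"]);print(R.inv().apply(s["force"]))
grabw("pics/w15.png")
```

```text
15.55 [ 0.8344  0.1661 -0.5089  0.0034 -0.8912 -2.0609] [0.4541 0.2139 0.1469] [-179.9864    0.3018 -160.1471] [-2.2038  0.9578  3.53  ] [0.476  0.6542 0.193 ] 0.017672926171025782
[ 1.729   1.6484 -3.5396]
```

View pics/w15.png

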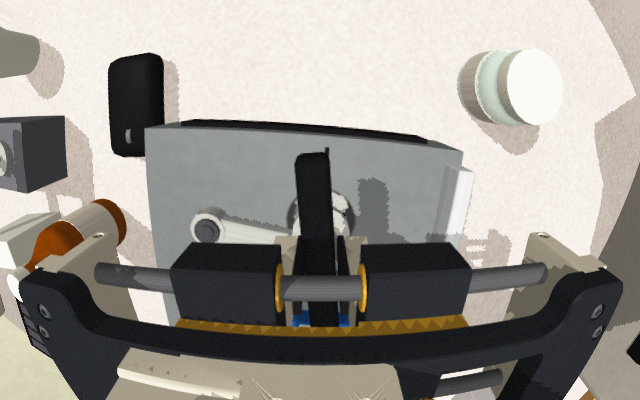

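Request:
{"method": "jog_arm", "body": {"motion": [[[0, 0.0009, 0.0003, 0, 0, 5, 0.01], [-0.0001, 0.0017, 0.0003, 0, 0, 10, 0.01], [-0.0002, 0.0023, 0.0003, 0, 0, 15, 0.01], [-0.0002, 0.0023, 0.0003, 0, 0, 15, 0.01]]]}}

```text
t: 16.0
eef_pos: [0.4538, 0.2162, 0.1468]
ee_rot: [3.14, 0.006, -3.052]
force: [-0.9, -1.0, 5.3]
width: 0.0182
```

Request:
{"method": "jog_arm", "body": {"motion": [[[0, 0.0004, 0.0003, 0, 0, 3, 0.01], [-0.0001, 0.0007, 0.0003, 0, 0, 6, 0.01], [-0.0001, 0.001, 0.0003, 0, 0, 8, 0.01], [-0.0001, 0.001, 0.0003, 0, 0, 8, 0.01]]]}}

```text
t: 16.4
eef_pos: [0.454, 0.2172, 0.1468]
ee_rot: [3.139, 0.006, 3.096]
force: [-1.4, -1.2, 5.7]
width: 0.018
```

Run:
```python
from h import *
s=arm.get_state();print(s["t"],s["q"],s["eef_pos"],np.degrees(s["ee_rot"]),s["force"],s["moment"],s["width"])
R=Ro.from_euler("xyz",s["ee_rot"]);print(R.inv().apply(s["force"]))
```

```text
16.4 [ 0.8398  0.1678 -0.5073  0.0043 -0.8902 -2.4589] [0.454  0.2172 0.1468] [179.8785   0.3474 177.3838] [-1.4482 -1.2111  5.7348] [0.0206 0.5001 0.1465] 0.017952397949223195
[ 1.3567 -1.2638 -5.7458]
```

Request:
{"method": "jog_arm", "body": {"motion": [[[0, 0.0003, 0.0003, 0, 0, 3, 0.01], [-0.0001, 0.0005, 0.0003, 0, 0, 6, 0.01], [-0.0001, 0.0007, 0.0003, 0, 0, 8, 0.01], [-0.0001, 0.0007, 0.0003, 0, 0, 8, 0.01]]]}}

```text
t: 16.8
eef_pos: [0.4544, 0.218, 0.1468]
ee_rot: [3.138, 0.006, 2.96]
force: [-1.9, -0.2, 5.1]
width: 0.0182
```

Run:
```python
from h import *
s=arm.get_state();print(s["t"],s["q"],s["eef_pos"],np.degrees(s["ee_rot"]),s["force"],s["moment"],s["width"])
R=Ro.from_euler("xyz",s["ee_rot"]);print(R.inv().apply(s["force"]))
```

```text
16.8 [ 0.8405  0.1685 -0.5064  0.0046 -0.8897 -2.5953] [0.4544 0.218  0.1468] [179.8094   0.3565 169.6228] [-1.9463 -0.1597  5.1123] [0.0839 0.5923 0.1848] 0.018184033929153305
[ 1.8539 -0.4906 -5.1256]
```

Request:
{"method": "jog_arm", "body": {"motion": [[[0, 0.0003, 0.0003, 0, 0, 3, 0.01], [-0.0001, 0.0005, 0.0003, 0, 0, 6, 0.01], [-0.0001, 0.0007, 0.0003, 0, 0, 8, 0.01], [-0.0001, 0.0007, 0.0003, 0, 0, 8, 0.01]]]}}

```text
t: 17.2
eef_pos: [0.455, 0.2189, 0.1468]
ee_rot: [3.137, 0.006, 2.825]
force: [-0.0, 1.5, 5.1]
width: 0.0184
```

Run:
```python
from h import *
s=arm.get_state();print(s["t"],s["q"],s["eef_pos"],np.degrees(s["ee_rot"]),s["force"],s["moment"],s["width"])
grabw("pics/w17.png")
for n,x0,y0 in(("scene",325,70),("side",270,220)):
    im=optics.grab_frame(n)[...,::-1];cv2.imwrite(f"pics/{n}17.png",im)
    cv2.imwrite(f"pics/{n}17c.png",cv2.convertScaleAbs(cv2.resize(im[y0:y0+80,x0:x0+90],None,fx=7,fy=7,interpolation=cv2.INTER_CUBIC),alpha=1.7))
```

```text
17.2 [ 0.8411  0.1695 -0.5054  0.005  -0.889  -2.7316] [0.455  0.2189 0.1468] [179.7282   0.3637 161.8593] [-0.0425  1.46    5.1157] [0.1819 0.1918 0.3241] 0.018362332360503515
```

View pics/w17.png

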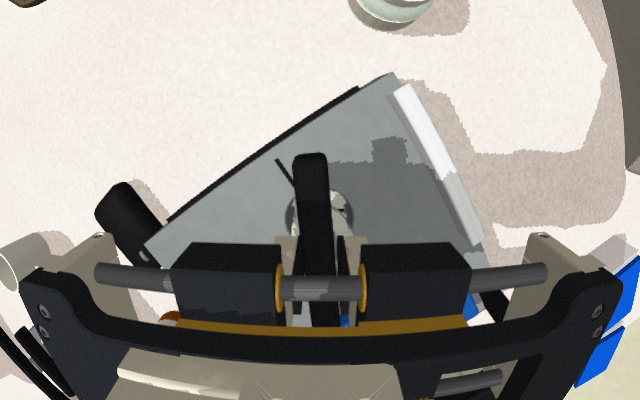

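View pics/side17c.png

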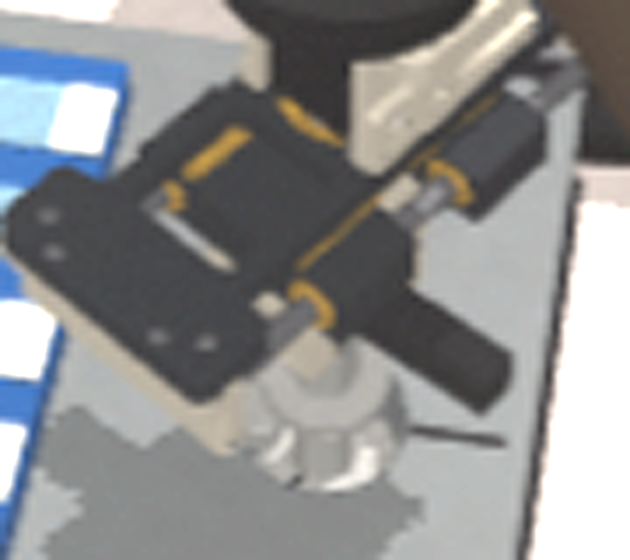

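Request:
{"method": "jog_arm", "body": {"motion": [[[0, 0.0002, 0.0003, 0, 0, 2, 0.01], [0, 0.0004, 0.0003, 0, 0, 4, 0.01], [0, 0.0005, 0.0003, 0, 0, 6, 0.01], [0, 0.0005, 0.0003, 0, 0, 6, 0.01]]]}}

```text
t: 17.75
eef_pos: [0.4554, 0.2195, 0.1468]
ee_rot: [3.136, 0.006, 2.723]
force: [-0.3, 0.0, 5.3]
width: 0.0177
```

Run:
```python
from h import *
s=arm.get_state();print(s["t"],s["q"],s["eef_pos"],np.degrees(s["ee_rot"]),s["force"],s["moment"],s["width"])
im,p=grabw("pics/w18.png");cv2.imwrite("pics/w18c.png",cv2.resize(im[130:330,240:400,::-1],None,fx=3,fy=3))
```

```text
17.75 [ 0.8414  0.1702 -0.5047  0.0053 -0.8884 -2.8342] [0.4554 0.2195 0.1468] [179.6654   0.356  156.0101] [-0.3397  0.0428  5.2568] [0.0378 0.2774 0.2474] 0.017665155833026216
```

View pics/w18c.png

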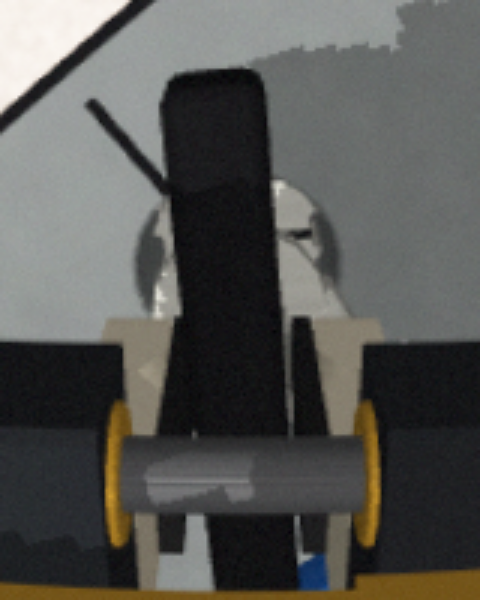

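The head's black line is visible at about (340,208). I'll compute the screw angle from it.

Run:
```python
from h import *
p=ldw("pics/w18.png")
for z in(.043,.046):
    a,b=[onz("wrist",(240+x/3-.3,130+y/3-.3),z,p) for x,y in((287,234),(312,232))]
    ax=np.array([.461,.2158]);print(a,b)
    for q in(a,b):
        v=q[:2]-ax;print(np.hypot(*v),'screw x yaw',np.degrees(np.arctan2(-v[1],-v[0])),'theta',np.radians(15.3-np.degrees(np.arctan2(-v[1],-v[0]))))
    v=b-a;yw=np.degrees(np.arctan2(-v[1],-v[0]));print('dir yaw',yw,np.radians(15.3-yw))
```

```text
[0.4643 0.2295 0.043 ] [0.4666 0.236  0.043 ]
0.01412989801308763 screw x yaw -103.66467875184699 theta 2.0763253377970683
0.020987965352599613 screw x yaw -105.5228320169197 theta 2.10875623027927
dir yaw -109.34077078134769 2.1753918323580623
[0.4633 0.2298 0.046 ] [0.4655 0.2362 0.046 ]
0.01419462166557239 screw x yaw -99.25463196249501 theta 1.9993555011558712
0.020917987448497367 screw x yaw -102.51563839945827 theta 2.056270800409609
dir yaw -109.34077078134719 2.175391832358054
```

The screw reads about 2.08–2.1 rad from the line and the torque rose before that, so it is at its stop. I'll release and retreat straight up.

Request:
{"method": "jog_arm", "body": {"motion": [[[0, 0, 0, 0, 0, 0, 0.02], [0, 0, 0, 0, 0, 0, 0.04], [0, 0, 0, 0, 0, 0, 0.05], [0, 0, 0, 0, 0, 0, 0.05], [0, 0, 0, 0, 0, 0, 0.05]]]}}

```text
t: 18.3
eef_pos: [0.4553, 0.2194, 0.1466]
ee_rot: [3.136, 0.006, 2.724]
force: [0.1, -0.3, 0.4]
width: 0.0461
```

Run:
```python
from h import *
s=arm.get_state();print(s["t"],s["eef_pos"],s["force"],s["moment"],s["width"])
im,p=grabw("pics/w19.png");cv2.imwrite("pics/w19c.png",cv2.resize(im[130:330,240:400,::-1],None,fx=3,fy=3))
```

```text
18.3 [0.4553 0.2194 0.1466] [ 0.1356 -0.2818  0.4306] [-0.051   0.0555  0.0162] 0.046058952100438255
```

View pics/w19c.png

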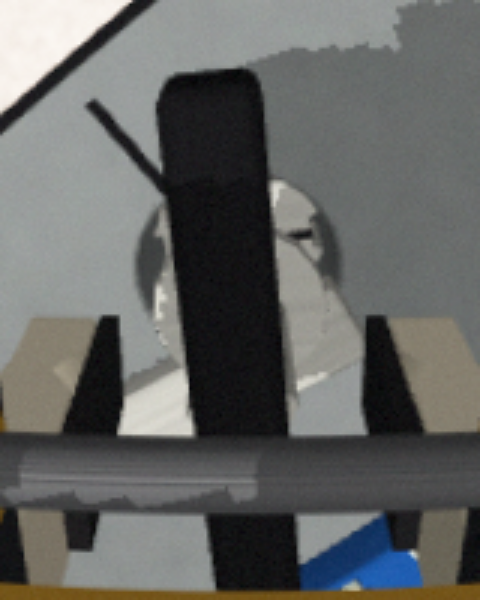

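The bar is free between the open fingers, so I retreat up.

Request:
{"method": "jog_arm", "body": {"motion": [[[0, 0, -0.015, 0, 0, 0, 0.05], [0, 0, -0.04, 0, 0, 0, 0.05], [0, 0, -0.07, 0, 0, 0, 0.05], [0, 0, -0.11, 0, 0, 0, 0.05], [0, 0, -0.15, 0, 0, 0, 0.05], [-0.06, 0, -0.15, 0, 0, 0, 0.05], [-0.09, 0, -0.15, 0, 0, 0, 0.05], [-0.09, 0, -0.15, 0, 0, 0, 0.05]]]}}

```text
t: 19.15
eef_pos: [0.5392, 0.1811, 0.2964]
ee_rot: [3.137, 0.006, 2.722]
force: [-0.0, -0.0, 0.0]
width: 0.05
```

Run:
```python
from h import *
s=arm.get_state();print(s["t"],s["eef_pos"],s["force"],s["width"])
grabw("pics/w20.png")
for n,x0,y0 in(("scene",325,70),("side",270,220)):
    im=optics.grab_frame(n)[...,::-1];cv2.imwrite(f"pics/{n}20.png",im)
    cv2.imwrite(f"pics/{n}20c.png",cv2.convertScaleAbs(cv2.resize(im[y0:y0+80,x0:x0+90],None,fx=7,fy=7,interpolation=cv2.INTER_CUBIC),alpha=1.7))
```

```text
19.15 [0.5392 0.1811 0.2964] [-0.0315 -0.0159  0.0267] 0.04999199573529363
```

View pics/w20.png

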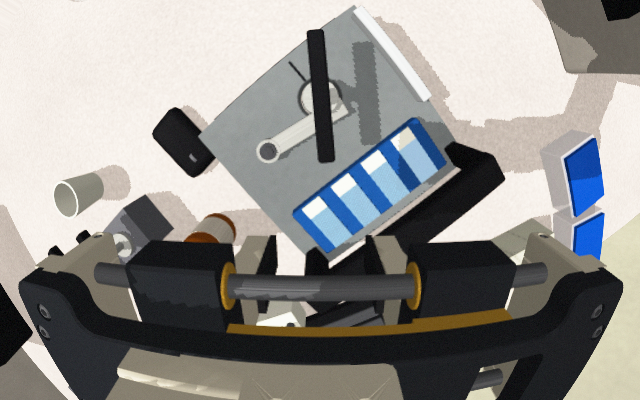

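View pics/side20c.png

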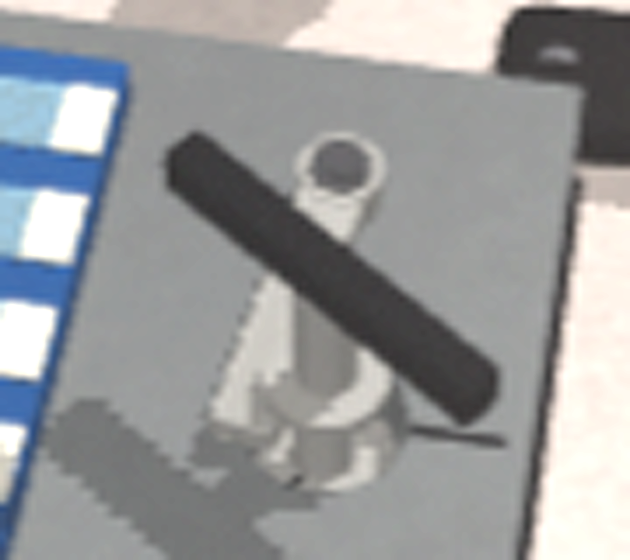

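View pics/scene20.png

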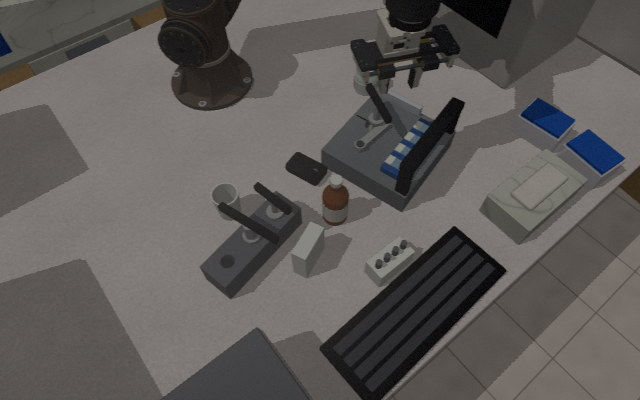

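Run:
```python
from h import *
from bar import bar
p=ldw("pics/w20.png")
D=lambda q:ray("side",np.array([270,220])+np.array(q)/7-.4)
a=tri([ray("wrist",(316,33),p),D((478,390))]);b=tri([ray("wrist",(326.5,160),p),D((188,158))])
print(a,b);m=(a[0]+b[0])/2;print(m,np.linalg.norm(a[0]-b[0]),(m[:2]-[.461,.2158])/.124)
print(bar("pics/w20.png",(295,20,345,170),.148))
# head line & guard
im=cv2.imread("pics/w20.png");cv2.imwrite("pics/w20c.png",cv2.resize(im[50:170,240:370],None,fx=5,fy=5,interpolation=cv2.INTER_CUBIC))
```

```text
(array([0.403 , 0.2373, 0.141 ]), [np.float64(0.0009424972638059549), np.float64(0.0009424972638059863)]) (array([0.5166, 0.1969, 0.1399]), [np.float64(0.001966396311364707), np.float64(0.001966396311364835)])
[0.4598 0.2171 0.1405] 0.12060449274058915 [-0.0095  0.0107]
(459.8079833984375, 216.67115783691406, 123.74913787841797, 17.217235565185547, -19.27843475341797, array([307.,  29.]), array([334., 162.]))
```

View pics/w20c.png

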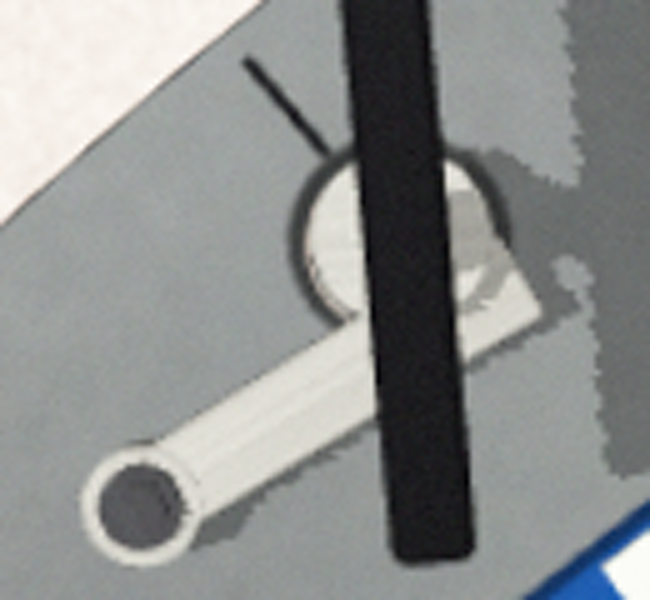

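Run:
```python
from h import *
p=ldw("pics/w20.png");C=lambda q:onz("wrist",(240+q[0]/5-.4,50+q[1]/5-.4),.078,p)
for a,b in(((160,443),(362,312)),((205,518),(540,312))):
    v=C(b)-C(a);y=np.degrees(np.arctan2(v[1],v[0]));print(y,np.radians(105.3-y))
print(arm.get_state()["t"]); arm.job_done()
```

```text
98.25520296083758 0.1229549034681321
97.65161436481539 0.1334895117962093
19.3
the job is handed in; nothing more can be done
```

The middle key is standing fully home in the lock screw, the screw is at its stop, and the guard is held back. I handed the job in at about 19.3 s; no verdict was reported.

**What I did:** I took the middle key (bar measured 124–126 mm) from the stand and pushed the guard aside with its shank. I lowered it until it touched the socket floor, with the tool centre at z 0.147 m. Before turning, I let go of the key so it could settle upright and gripped it again. Then I turned the tool about 149° clockwise. The turning torque rose near the end, from about 0.15–0.19 N m to 0.32 N m. I opened the fingers and backed off.

**Last checks:**

| Check | Measured | Wanted |
|---|---|---|
| Screw angle, from its head line | 2.00–2.18 rad depending on method, mostly 2.06–2.11 | above 2.0 |
| Bar centre height | 0.1405 m (0.142 at home) | tip within 4 mm of the floor |
| Lean of the key | about 0.015 rad | below 0.1 |
| Guard angle | 0.12–0.13 rad | above 0.08 |
| Force on the tool | about 0 N | robot touching nothing |

In the last picture, the other two keys and the bystanders stand where they were.

**Disagreements:**
- **Tip position:** the fixed cameras put the tip 3–5 mm lower and several mm farther along the bar than the floor contact and the wrist view did.
- **Turning axis:** I first turned about an axis a few mm off, which gave a side force of about 6 N. I corrected it partway through the turn.

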